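Clip the cover on a sterilising tray and prove it by a tug

TASK

Get the instrument tray ready for the steriliser: set the slotted cover on it and press each end home so that the spring clip there catches over the cover's end tab. Then prove it: tug the cover straight up by its handle, touching the tray itself nowhere, until the whole tray hangs from it about a finger's breadth above the trolley; an end that lifts free has its clip bent outward, so set it down again, push that clip's lip in towards the tray until it stands over the tab, press the end home and repeat the tug. Leave the tray standing level on the trolley with the cover caught at both ends, and the small things around it where they are.

Things in the scene. Friction and masses are not known exactly. Their poses are not given: they have to be found in the camera images.
- tray: Loose open stainless instrument tray, 180 x 100 mm, 34 mm high, four instruments fixed in grey combs inside; 0.5 to 0.9 kg in all; rubbery underside. Origin: centre of its underside; x along the 180 mm side, z up. A 26 mm wide spring clip is pivoted mid-way along each short end. A tab laid loosely on an unbent clip's flared lip stands 7 to 13 mm higher than when home.
- cover: Loose slotted stainless cover, 188 x 110 mm, 0.16 to 0.24 kg. Origin: centre of the lower edge of its 20 mm deep skirt; x along the long side. Top face 23 mm up. The skirt goes outside the tray (play 1 mm at ends, 3 mm at sides; its edge flares 2 mm). Tabs 34 mm wide, 4 mm thick, reach x = +-101 mm. Fits either way round; seated, its origin is 14 mm above the tray's.
- clip_nose_a (a point): Nose of the clip at the tray's +x end, 39 mm above the tray's underside: the inward fold that catches the tab. It stands 94 to 104 mm from the tray's middle: clips get bent in use. Below about 100 mm it catches: the tab, pressed at the cover's end point, passes it with a snap at 5 to 14 N and then has 2 mm play. Beyond about 101 mm it misses: the end sinks home with no snap but lifts free.
- clip_nose_b (a point): The same on the clip at the tray's -x end.
- clip_lip_a (a point): Outer edge of the same clip's lip, 26 mm wide, the part that stands farthest out: 110 mm from the tray's middle and 51 mm up when upright, up to 119 mm when bent outward. Above the nose the lip flares out at 45 deg to here. Pushed inward here with 3 to 5 N the clip bends and stays bent (springing back about 1 mm); over a seated cover it stops against the tab, upright.
- clip_lip_b (a point): The same on the clip at the tray's -x end.
- handle (a point): Grip point of the cover: middle of the straight bar of its fixed bow handle, 49 mm above the cover's origin (26 mm above its top plate). The bar is 10 mm thick, runs 50 mm along the cover's x, centred; fingers go down at its two sides (cover's +-y).
- cover_end_a (a point): Point on the top face of the cover, 78 mm from the middle towards its +x end, on the centre line: a flat band without slots, where to press that end down. Caught: 37 mm above the tray's underside, 39 mm while it is tugged.
- cover_end_b (a point): The same at the cover's -x end.
- tray_end_a (a point): Middle of the upper rim of the tray near its +x end: x = +85 mm, 34 mm above its underside.
- tray_end_b (a point): The same near the tray's -x end: x = -85 mm.
- dappen_dish: Small waisted glass dish, 33 mm across, 26 mm high; bystander. Origin under its centre.
- timer: White kitchen timer lying flat, 62 x 62 x 21 mm; bystander. Origin under its centre.
- needle_holder: Needle holder with two finger rings lying flat, 147 x 49 x 8 mm; bystander. Origin under its centre, x along it.
- contra_angle: Dental handpiece with a bent head lying flat, 114 x 26 x 17 mm; bystander. Origin under its centre, x along it.

How it is judged:
On the way, in this order (a step that is already met when the one before it is completed fails the run):
1. the cover is pressed home on the tray at both ends (z of cover_end_a in the frame of tray between 0.034 and 0.0415 m and z of cover_end_b in the frame of tray between 0.034 and 0.0415 m and horizontal distance between cover and tray below 0.008 m and angle between the x axis of cover and the x axis of tray, either way round below 0.06 rad), for 0.2 s.
2. tugged up by the cover alone, both ends of the tray hang at least 4 mm clear of the trolley, both tabs still caught, the robot not touching the tray (all of step 1 and height (world z) of each of tray_end_a, tray_end_b above 0.038 m and contact force between each of the arm, the fingers and tray below 0.5 N), for 0.2 s.
At the end, for the whole second after the job is handed in: The tray stands level (within 2 deg) and at rest on the trolley top; the cover is on it, lined up, home at both ends (within 4 mm), each clip's nose over its tab (under 102.5 mm from the tray's middle) (all of step 1 and x of clip_nose_a in the frame of tray below 0.1025 m and x of clip_nose_b in the frame of tray above -0.1025 m and height (world z) of tray between -0.004 and 0.003 m and angle between tray's own z axis and vertical below 0.03 rad and linear speed of each of tray, cover below 0.01 m/s); the robot touches nothing.
It fails at once if the dappen dish is pushed more than 30 mm away (distance of dappen_dish from where it was at the start of the episode above 0.03 m).
It fails at once if the timer is pushed more than 30 mm away (distance of timer from where it was at the start of the episode above 0.03 m).
It fails at once if the needle holder is pushed more than 30 mm away (distance of needle_holder from where it was at the start of the episode above 0.03 m).
It fails at once if the contra angle is pushed more than 30 mm away (distance of contra_angle from where it was at the start of the episode above 0.03 m).
It fails at once if the tray is tipped by more than 20 degrees (angle between tray's own z axis and vertical above 0.35 rad).
It also fails if it takes over 72 s, if anything falls off the work surface, if the arm or the gripper's body presses on something with over 40 N, if the wrist force passes 120 N, or if a joint passes its speed limit or range.

ROBOT

A 7-joint arm with a two-finger parallel gripper is mounted at the origin on a cart in front of the work surface, level with it; the furniture and walls round the work are solid. World frame = base frame: x ahead of the robot, y to its left, z up, the work surface at z = 0. Lengths are in m, angles in rad, forces in N, time in s.
With the tool pointing down it reaches from about 0.425 to 0.875 m from the base axis. Payload 4.7 kg.
Tool frame: the origin (TCP) lies on the centre line of the jaws, within the pads' length; the fingertips stand 14 mm ahead of it and the grasp point (between the pads) lies 5 mm behind it; z points along the fingers, y is the direction in which the jaws open and shut (so a half turn about z gives the same grasp; the last joint's range is limited). The gripper opens to 87 mm and grips with 3 to 60 N. Pads are 19 mm wide; open, the fingers measure 117 mm over their backs; the gripper's body (75 mm by 190 mm) begins 51 mm behind the grasp point.
Start: joints at [-1.236, 0.321, -0.07, 1.45, 0.023, 1.371, -0.057], TCP at [0.205, 0.617, 0.198] pointing down, gripper open.
Joint ranges: [-2.86, 2.86], [-0.3, 2.09], [-1.38, 1.24], [0.06, 2.45], [-1.56, 4.7], [0.09, 2.05], [-2.69, 2.69]. Speed limits (rad/s): [2.57, 2.57, 3.14, 3.14, 3.14, 3.14, 3.14].

INTERFACE

Orientations are given as a rotation vector (axis times angle).
In Python, from bench import ctrl, optics, models gives the robot as it stands. The module is installed in compiled form; this text tells all that it offers.
- The arm moves only by the tool arm_command, never from a script. Its argument "motion" is a list of rows, each a list of 3 entries, a list of its own where there are three numbers: the shift along the tool's x, y, z in mm, then the turn, a rotation vector about the tool's x, y, z in degrees, then the closure, from 0 (fully open) to 1 (shut). In form: [[[x, y, z], [ax, ay, az], claw], ...]. A call has 1 to 8 rows; each row shifts and turns the commanded pose from where the row before left it, along the tool's axes as they then stand; what a row does not reach is not made up. A row lasts 1/12 s, in which the tool goes at most 41.7 mm and 7.16 degrees, less where a joint would pass 70% of its speed; a pose out of reach is approached as far as the arm can. A call with a gripper value outside its range is refused whole. The fingers move at their own pace and stop on an object; "force" is the grip in N (left out, the last holds). Time passes only in rows, so rows that do not move let the fingers close. It gives the time, the measured TCP pose, the force and the opening at its end, in the units of the state.
- ctrl.get_state(): the state, without advancing time (a new reading comes with each control period).
- optics.get_image(name): name is "scene" or "side" or "wrist"; returns (picture, depth): 400x640x3 uint8, blue, green, red; 400x640 float32, m along the optical axis (not along the pixel's ray), 0 where there is no reading.
- optics.camera_model(name): a dict with "fovy" (degrees; the focal length in pixels is half the picture's height over the tangent of half this angle, whatever the lens; pixels are square), "cx", "cy" (the principal point, pixels), "rvec" (rotation vector, rad) and "tvec" (3), from world to camera coordinates, as OpenCV has them; the wrist camera has in their place "mount" (4x4, takes a point from camera to tool coordinates, whose origin is the TCP and whose axes are the flange's). Camera axes: x right, y down, z forward; pixel columns grow to the right and rows downward; lengths in m; the calibration is good to about 2 mm. A picture is of the moment at which its call begins: read the wrist's pose just before it. camera_model takes no time and is no camera call.
- ctrl.close_job(): hands the job in, once; it reports no verdict.
Trained networks look in the newest picture that a camera, given by its name, has taken for a name from the list of things; names that differ only in an ending like _2 or _b are one class to them, and where a whole thing is asked for, a point or a joint stands for the part that bears it (a point fixed in the world has none). Each returns a list of dicts, best first, with "conf" (0 to 1); they miss things now and then, are a little off and sometimes report something else, mostly with a low value. They report only what shows in the picture. A call takes as long as a camera call.
- models.search_frame(camera, target): "location" ([x, y, z] in m, in the coordinates of the camera as it stood for that picture, good to about 4 mm: the middle of the surface that is visible of it).
- models.silhouettes(camera, target): "pixels" (400x640 bool, what is visible of it).
The state is a dict: "time": time; "joint_positions": joint angles; "qd": joint speeds; "joint_torque": joint torques, N m; "position": TCP position; "tool_rot": TCP orientation; "ft_force": force on the tool from outside, world axes, zero at the start; "torque": the same for the moment, N m; "grip_width": opening from 0.0 (shut) to 1.0 (fully open).
Only numpy, scipy, OpenCV 4.12 (cv2) and the standard library are available. Lean on these libraries where they do the work, as an engineer would, in place of code of your own. Each camera call takes 0.05 s, during which the arm holds its last target.

## Working session

There is one attempt and no reset: what is moved stays moved. The work goes in short steps, Python scripts to look and compute and a tool call to move; the robot and the scene stay as the last step left them, time stands still between calls to the robot, and variables do not carry over. Pictures are saved under pics/ and viewed, and the job is handed in when it is done.

Besides the shell and the picture viewer there is one more tool, called after "Emit:" in YAML: its name, and indented under it one key for each argument. arm_command: Moves the arm, as the interface text tells. Its arguments: {"type":"object","properties":{"motion":{"type":"array","items":{"type":"array"}},"force":{"type":"number"}},"required":["motion"]}

```bash
mkdir -p pics; ls; cat > h.py <<'E'
import numpy as np, cv2
from scipy.spatial.transform import Rotation as R
from bench import ctrl, optics, models
def T_wc(name, st=None):
    m=optics.camera_model(name)
    if 'mount' in m:
        st=st or ctrl.get_state()
        T=np.eye(4);T[:3,:3]=R.from_rotvec(st['tool_rot']).as_matrix();T[:3,3]=st['position']
        return T@np.array(m['mount'])
    T=np.eye(4);T[:3,:3]=R.from_rotvec(np.ravel(m['rvec'])).as_matrix();T[:3,3]=np.ravel(m['tvec'])
    return np.linalg.inv(T)
def K(name):
    m=optics.camera_model(name); f=200/np.tan(np.radians(m['fovy'])/2); return f,m['cx'],m['cy']
def cloud(name,d,T):
    f,cx,cy=K(name); v,u=np.mgrid[:400,:640]
    P=np.stack([(u-cx)/f*d,(v-cy)/f*d,d],-1)@T[:3,:3].T+T[:3,3]
    P[d<=0]=np.nan
    return P
def grab(name,fn=None):
    T=T_wc(name); im,d=optics.get_image(name)
    if fn: cv2.imwrite('pics/'+fn,im)
    return im,d,cloud(name,d,T),T
def w(T,p): return T[:3,:3]@np.array(p)+T[:3,3]
E
python3 - <<'E'
from h import *
s=ctrl.get_state(); print(s['time'],s['position'],s['tool_rot'],s['ft_force'],s['grip_width'])
for n in ['scene','side','wrist']:
    grab(n,n+'0.png'); m=optics.camera_model(n); print(n,m)
E
```

```text
pics
0.0 [0.20481872 0.61623658 0.19675317] [-5.01677762e-01 -3.10106193e+00  3.04557743e-03] [ 0.33059064 -0.22048651  0.08724367] 1.004510543328544
scene {'fovy': 43.61155098196364, 'cx': 315.20263231300163, 'cy': 197.5569760607092, 'rvec': array([ 2.19626852, -0.86434916,  0.4031257 ]), 'tvec': array([-0.40481024,  0.30119444,  1.06280751])}
side {'fovy': 56.503822389900336, 'cx': 318.66897574811424, 'cy': 195.40402548229775, 'rvec': array([ 2.00829807, -0.387265  ,  0.2694375 ]), 'tvec': array([-0.48614101,  0.11834622,  0.71981657])}
wrist {'fovy': 58.416134966028295, 'cx': 319.5620569721946, 'cy': 202.2843928510182, 'mount': array([[-1.70170024e-03, -9.56608261e-01, -2.91372166e-01,
         8.05478288e-02],
       [ 9.99998519e-01, -1.70283387e-03, -2.49690194e-04,
         6.43379778e-04],
       [-2.57302692e-04, -2.91372160e-01,  9.56609742e-01,
        -1.86971653e-01],
       [ 0.00000000e+00,  0.00000000e+00,  0.00000000e+00,
         1.00000000e+00]])}
```

View pics/scene0.png

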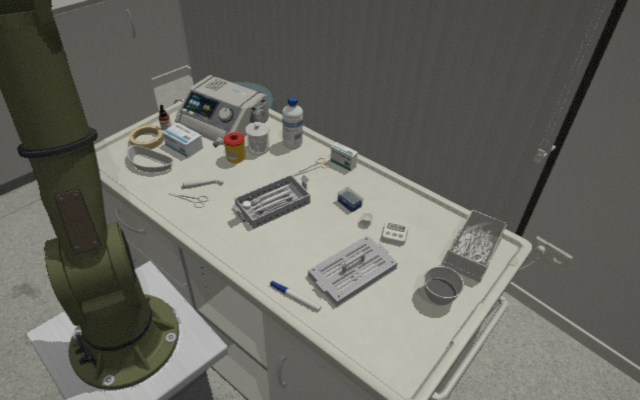

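View pics/side0.png

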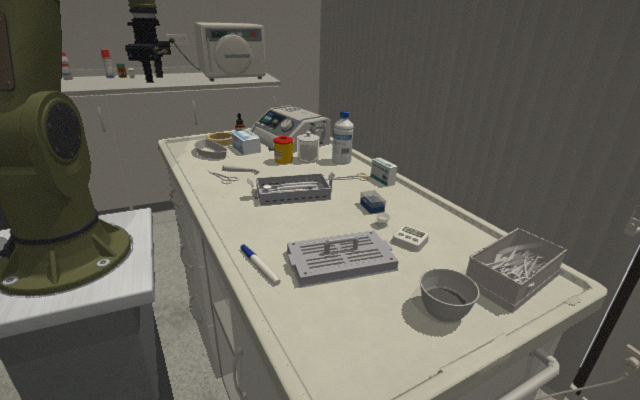

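View pics/wrist0.png

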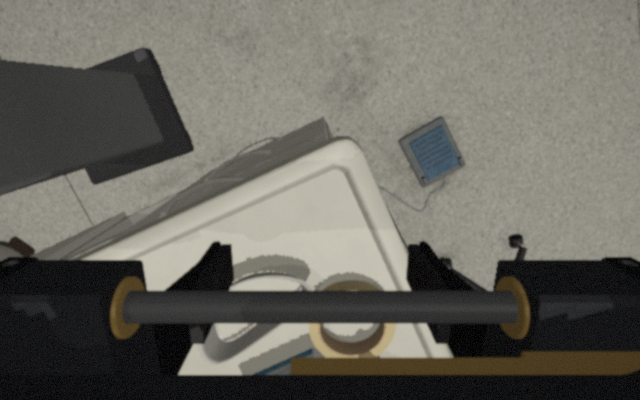

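The scene picture shows the tray at about (272,200) and the cover at (352,268), with its handle at (355,262). The dish is at (366,218), the timer at (395,233), the needle holder at (190,199) and the handpiece at (203,183). Next I'll locate them.

```bash
python3 - <<'E'
from h import *
for n in ['scene','side']:
    im,d,P,T=grab(n)
    for t in ['tray','cover']:
        r=models.silhouettes(n,t)
        for q in r[:2]:
            m=q['pixels']&np.isfinite(P[...,0])
            X=P[m]; 
            rect=cv2.minAreaRect(X[:,:2].astype(np.float32)*1000)
            print(n,t,round(q['conf'],2),m.sum(),'med',np.median(X,0).round(3),'z',np.percentile(X[:,2],[2,25,50,75,98]).round(3),'rect',np.round(rect[0]),np.round(rect[1]),round(rect[2],1))
            np.save(f'm_{n}_{t}.npy',X) if q is r[0] else 0
    for t in ['handle','clip_lip_a','clip_nose_a','cover_end_a','tray_end_a','dappen_dish','timer','needle_holder','contra_angle']:
        r=models.search_frame(n,t)
        print(n,t,[(round(q['conf'],2),w(T,q['location']).round(3).tolist()) for q in r[:4]])
print(ctrl.get_state()['time'])
E
```

```text
scene tray 0.93 2475 med [0.496 0.104 0.017] z [0.    0.008 0.017 0.024 0.045] rect [515. 117.] [141. 260.] 81.1
scene cover 0.96 3182 med [ 0.48  -0.21   0.023] z [0.001 0.021 0.023 0.025 0.052] rect [ 493. -198.] [128. 213.] 84.0
scene handle [(0.57, [0.478, -0.213, 0.026]), (0.53, [0.698, 0.149, 0.006]), (0.33, [0.396, 0.114, 0.035])]
scene clip_lip_a [(0.57, [0.597, 0.087, 0.043]), (0.44, [0.398, 0.118, 0.04])]
scene clip_nose_a [(0.39, [0.394, 0.117, 0.039]), (0.39, [0.6, 0.085, 0.043])]
scene cover_end_a [(0.9, [0.469, -0.215, 0.022])]
scene tray_end_a [(0.95, [0.498, 0.102, 0.018])]
scene dappen_dish [(0.6, [0.636, -0.116, 0.022]), (0.48, [0.477, -0.211, 0.024])]
scene timer [(0.94, [0.649, -0.196, 0.018])]
scene needle_holder [(0.53, [0.697, 0.152, 0.006])]
scene contra_angle [(0.66, [0.393, 0.303, 0.011])]
side tray 0.86 1977 med [0.491 0.101 0.02 ] z [0.003 0.014 0.02  0.026 0.036] rect [502. 141.] [184. 218.] 80.6
side tray 0.38 140 med [ 0.633 -0.121  0.019] z [0.004 0.01  0.019 0.023 0.027] rect [ 634. -117.] [32. 26.] 65.3
side cover 0.7 4451 med [ 0.477 -0.218  0.024] z [0.002 0.018 0.024 0.025 0.052] rect [ 498. -189.] [147. 220.] 83.5
side handle [(0.76, [0.478, -0.227, 0.023])]
side clip_lip_a [(0.46, [0.393, 0.117, 0.041])]
side clip_nose_a [(0.62, [0.594, 0.084, 0.04]), (0.58, [0.389, 0.115, 0.046]), (0.17, [0.473, -0.225, 0.024])]
side cover_end_a [(0.88, [0.474, -0.222, 0.024])]
side tray_end_a [(0.67, [0.491, 0.1, 0.019])]
side dappen_dish [(0.45, [0.632, -0.122, 0.02])]
side timer [(0.75, [0.65, -0.209, 0.018])]
side needle_holder [(0.31, [0.493, 0.102, 0.019]), (0.3, [0.479, -0.223, 0.022])]
side contra_angle [(0.31, [0.389, 0.115, 0.044])]
1.35
```

```bash
cat >> h.py <<'E'
def rows(target_p, target_yaw_x=None, n=None, st=None, vmax=40., amax=7.):
    """plan straight line with tool down; target_yaw = angle of tool x axis in world. prints rows"""
    st=st or ctrl.get_state(); p=np.array(st['position']); Rm=R.from_rotvec(st['tool_rot'])
    if target_yaw_x is None: Rt=Rm
    else:
        c,s=np.cos(target_yaw_x),np.sin(target_yaw_x)
        Rt=R.from_matrix(np.array([[c,s,0],[s,-c,0],[0,0,-1]]))
    rv=(Rm.inv()*Rt).as_rotvec(degrees=True); dp=np.array(target_p)-p
    k=n or int(np.ceil(max(np.linalg.norm(dp)*1000/vmax,np.linalg.norm(rv)/amax,1)))
    out=[];cur=Rm;st1=R.from_rotvec(rv/k,degrees=True)
    for i in range(k):
        out.append([cur.inv().apply(dp*1000/k).round(1).tolist(),(rv/k).round(2).tolist()]); cur=cur*st1
    print(k,'rows');[print(o) for o in out]
def yawx(st=None):
    st=st or ctrl.get_state(); x=R.from_rotvec(st['tool_rot']).as_matrix()[:,0]; return np.arctan2(x[1],x[0])
E
python3 - <<'E'
from h import *
for n in ['scene','side']:
  for t,lo,hi in [('cover',.019,.028),('tray',.028,.04)]:
    X=np.load(f'm_{n}_{t}.npy'); X=X[(X[:,2]>lo)&(X[:,2]<hi)]
    c=np.median(X,0); X=X[np.linalg.norm(X[:,:2]-c[:2],axis=1)<.125]
    r=cv2.minAreaRect(X[:,:2].astype(np.float32)*1000)
    C=np.cov(X[:,:2].T); v=np.linalg.eigh(C)[1][:,1]
    print(n,t,len(X),np.round(r[0]),np.round(r[1]),r[2],'pca',np.degrees(np.arctan2(v[1],v[0])))
print(np.degrees(yawx()))
im,d,P,T=grab('scene')
m=P[...,2]>.12
X=P[m]; X=X[(X[:,0]>.15)&(X[:,0]<1)&(np.abs(X[:,1])<1)]
H=np.histogram2d(X[:,0],X[:,1],bins=[np.arange(.1,1.1,.1),np.arange(-1,1.1,.1)])
for i in range(9):
  for j in range(20):
    if H[0][i,j]>5:
      s=(X[:,0]>=H[1][i])&(X[:,0]<H[1][i+1])&(X[:,1]>=H[2][j])&(X[:,1]<H[2][j+1]); print(H[1][i].round(1),H[2][j].round(1),int(H[0][i,j]),X[s,2].max().round(3))
E
```

```text
scene cover 2382 [ 487. -204.] [113. 202.] 83.61609649658203 pca 173.22545572512334
scene tray 368 [495. 103.] [106. 209.] 80.488525390625 pca 170.78050422163406
side cover 3054 [ 487. -204.] [113. 202.] 83.84060668945312 pca 173.1427788651007
side tray 403 [494. 104.] [108. 180.] 81.61102294921875 pca 167.9113436037842
161.6166013840564
0.2 0.6 8 0.322
0.6 0.2 25 0.13
0.7 0.2 237 0.164
```

```bash
python3 - <<'E'
from h import *
rows([.535,.10,.26],np.radians(171))
E
```

```text
16 rows
[[-29.8, -24.2, -3.9], [0.0, 0.0, -0.59]]
[[-29.5, -24.5, -3.9], [0.0, 0.0, -0.59]]
[[-29.3, -24.8, -3.9], [0.0, 0.0, -0.59]]
[[-29.0, -25.1, -3.9], [0.0, 0.0, -0.59]]
[[-28.7, -25.3, -3.9], [0.0, 0.0, -0.59]]
[[-28.5, -25.6, -3.9], [0.0, 0.0, -0.59]]
[[-28.2, -25.9, -3.9], [0.0, 0.0, -0.59]]
[[-28.0, -26.2, -3.9], [0.0, 0.0, -0.59]]
[[-27.7, -26.5, -3.9], [0.0, 0.0, -0.59]]
[[-27.4, -26.8, -3.9], [0.0, 0.0, -0.59]]
[[-27.1, -27.1, -3.9], [0.0, 0.0, -0.59]]
[[-26.9, -27.3, -3.9], [0.0, 0.0, -0.59]]
[[-26.6, -27.6, -3.9], [0.0, 0.0, -0.59]]
[[-26.3, -27.9, -3.9], [0.0, 0.0, -0.59]]
[[-26.0, -28.2, -3.9], [0.0, 0.0, -0.59]]
[[-25.7, -28.4, -3.9], [0.0, 0.0, -0.59]]
```

Emit:
arm_command:
  motion:
    - [[-29, -25, -5], [0, 0, -0.6], 0]
    - [[-29, -25, -5], [0, 0, -0.6], 0]
    - [[-29, -25, -5], [0, 0, -0.6], 0]
    - [[-29, -25, -5], [0, 0, -0.6], 0]
    - [[-29, -25, -5], [0, 0, -0.6], 0]
    - [[-29, -25, -5], [0, 0, -0.6], 0]
    - [[-29, -25, -5], [0, 0, -0.6], 0]
    - [[-28, -26, -5], [0, 0, -0.6], 0]
  force: 20

```text
time: 2.07
position: [0.3713, 0.3575, 0.2384]
tool_rot: [0.371, 3.119, 0.001]
ft_force: [0.3, 0.3, 0.9]
grip_width: 1.002
```

Emit:
arm_command:
  motion:
    - [[-28, -26, -3], [0, 0, -0.6], 0]
    - [[-27, -27, -3], [0, 0, -0.6], 0]
    - [[-27, -27, -3], [0, 0, -0.6], 0]
    - [[-27, -27, -3], [0, 0, -0.6], 0]
    - [[-27, -27, -3], [0, 0, -0.6], 0]
    - [[-26, -28, -3], [0, 0, -0.6], 0]
    - [[-26, -28, -3], [0, 0, -0.6], 0]
    - [[-26, -28, -3], [0, 0, -0.6], 0]

```text
time: 2.73
position: [0.5375, 0.1012, 0.2625]
tool_rot: [0.239, 3.132, 0.001]
ft_force: [0.0, 1.0, 0.4]
grip_width: 1.001
```

Emit:
arm_command:
  motion:
    - [[0, 0, 0], [0, 0, 0], 0]
    - [[0, 0, 0], [0, 0, 0], 0]
    - [[0, 0, 0], [0, 0, 0], 0]

```text
time: 2.98
position: [0.5365, 0.1035, 0.2618]
tool_rot: [-0.24, -3.132, -0.001]
ft_force: [-0.8, 0.7, -0.2]
grip_width: 1.0
```

```bash
python3 - <<'E'
from h import *
n='wrist'
im,d,P,T=grab(n,'w1.png')
np.savez('w1.npz',im=im,d=d,P=P)
for t in ['tray_end_a','clip_lip_a','clip_nose_a']:
    r=models.search_frame(n,t)
    print(t,[(round(q['conf'],2),w(T,q['location']).round(4).tolist()) for q in r[:4]])
for t in ['tray','clip_lip_a','clip_nose_a']:
    r=models.silhouettes(n,t)
    for q in r[:3]:
        m=q['pixels']; v,u=np.nonzero(m); X=P[m&np.isfinite(P[...,0])]
        print(t,round(q['conf'],2),m.sum(),u.min(),u.max(),v.min(),v.max(),np.percentile(X,[1,50,99],axis=0).round(3).tolist())
        if t=='tray' and q is r[0]: np.save('traymask.npy',m)
E
```

```text
tray_end_a [(0.87, [0.4875, 0.1056, 0.0038]), (0.24, [0.4698, -0.1983, 0.0249])]
clip_lip_a [(0.97, [0.3931, 0.1258, 0.044]), (0.48, [0.4871, 0.1083, 0.0049])]
clip_nose_a [(0.97, [0.5972, 0.0905, 0.048]), (0.72, [0.3906, 0.1207, 0.0449]), (0.29, [0.4816, -0.1961, 0.024])]
tray 0.85 15271 269 362 16 225 [[0.388, 0.048, 0.001], [0.487, 0.107, 0.005], [0.597, 0.164, 0.05]]
clip_lip_a 0.71 480 304 326 205 226 [[0.59, 0.076, 0.001], [0.596, 0.089, 0.043], [0.625, 0.102, 0.053]]
clip_lip_a 0.55 655 303 328 15 42 [[0.373, 0.11, 0.002], [0.393, 0.123, 0.043], [0.402, 0.136, 0.052]]
clip_nose_a 0.92 718 303 329 14 43 [[0.372, 0.111, 0.001], [0.392, 0.124, 0.043], [0.403, 0.139, 0.051]]
clip_nose_a 0.62 449 304 325 205 226 [[0.59, 0.076, 0.01], [0.596, 0.089, 0.043], [0.604, 0.102, 0.053]]
clip_nose_a 0.27 702 445 493 0 62 [[0.389, 0.265, 0.002], [0.418, 0.295, 0.013], [0.446, 0.315, 0.016]]
```

View pics/w1.png

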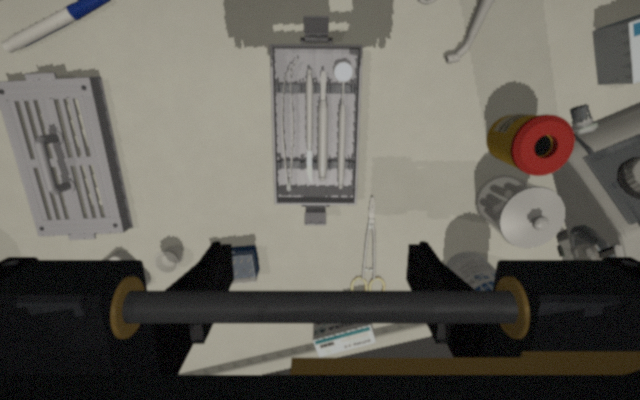

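The wrist picture shows the tray at (275–362, 45–203), with clips at about (316,27) and (315,214). The cover is at the left, (65,155). Next I'll fit the tray frame and the clip profiles.

```bash
cat >> h.py <<'E'
def fitrect(X,L,W):
    # robust: iteratively, edges by percentiles in the rotated frame
    r=cv2.minAreaRect(X[:,:2].astype(np.float32)*1000); return r
E
python3 - <<'E'
from h import *
z=np.load('w1.npz'); P=z['P']; m=np.load('traymask.npy')
X=P[m]; 
rim=X[(X[:,2]>.029)&(X[:,2]<.039)]
r=cv2.minAreaRect(rim[:,:2].astype(np.float32)*1000); print(r)
# yaw sweep minimizing robust bounding
best=None
for a in np.radians(np.arange(-14,-3,.1)):
    c,s=np.cos(a),np.sin(a); u=rim[:,0]*c+rim[:,1]*s; v=-rim[:,0]*s+rim[:,1]*c
    k=np.percentile(v,[1.5,98.5]); wv=k[1]-k[0]
    if best is None or wv<best[0]: best=(wv,a,k,np.percentile(u,[1,99]))
print(best[0],np.degrees(best[1]),best[2],best[3])
a=best[1]; c,s=np.cos(a),np.sin(a); vm=best[2].mean()
Y=P[np.isfinite(P[...,0])]; u=Y[:,0]*c+Y[:,1]*s; v=-Y[:,0]*s+Y[:,1]*c-vm
for lo,hi in [(.36,.42),(.55,.62)]:
    s_=(np.abs(v)<.011)&(u>lo)&(u<hi)&(Y[:,2]>.01)
    o=np.argsort(u[s_]); q=np.c_[u[s_],Y[s_,2]][o]
    for i in np.arange(lo,hi,.002):
        k=q[(q[:,0]>=i)&(q[:,0]<i+.002)]
        if len(k): print(i.round(3),len(k),k[:,1].min().round(3),np.median(k[:,1]).round(3),k[:,1].max().round(3))
# wall ends: rim with |v| in .02-.045
s_=(np.abs(v)>.02)&(np.abs(v)<.045)&(Y[:,2]>.029)&(Y[:,2]<.039)&(u>.35)&(u<.65)
h=np.histogram(u[s_],np.arange(.36,.62,.004)); print([(x.round(3),n) for x,n in zip(h[1],h[0]) if n>3])
im=z['im']; a=cv2.resize(im[5:60,270:370],None,fx=6,fy=6,interpolation=2); b=cv2.resize(im[185:235,270:370],None,fx=6,fy=6,interpolation=2)
cv2.imwrite('pics/w1z.png',np.vstack([a,b])[:600])
E
```

```text
((495.41943359375, 105.7459487915039), (100.21044921875, 180.251953125), 80.65193176269531)
0.09944414946198071 -9.500000000000016 [0.13630502 0.23574917] [0.38141735 0.56048441]
0.36 46 0.046 0.049 0.051
0.362 58 0.044 0.047 0.05
0.364 46 0.042 0.045 0.048
0.366 55 0.041 0.043 0.045
0.368 107 0.013 0.022 0.045
0.37 58 0.01 0.013 0.042
0.372 36 0.01 0.011 0.013
0.374 36 0.01 0.011 0.013
0.376 10 0.01 0.01 0.011
0.38 1 0.033 0.033 0.033
0.382 66 0.012 0.034 0.036
0.384 15 0.033 0.034 0.035
0.404 2 0.016 0.017 0.017
0.406 12 0.013 0.017 0.018
0.408 18 0.014 0.016 0.019
0.41 16 0.014 0.016 0.018
0.412 19 0.014 0.016 0.019
0.414 20 0.015 0.016 0.02
0.416 19 0.015 0.017 0.019
0.418 17 0.014 0.017 0.02
0.558 103 0.01 0.024 0.036
0.56 7 0.012 0.021 0.034
0.566 2 0.013 0.013 0.013
0.568 61 0.01 0.013 0.043
0.57 75 0.01 0.042 0.047
0.572 105 0.012 0.026 0.049
0.574 39 0.045 0.048 0.051
0.576 41 0.047 0.05 0.052
0.578 32 0.05 0.052 0.054
0.58 17 0.051 0.052 0.053
[(np.float64(0.38), np.int64(143)), (np.float64(0.556), np.int64(68)), (np.float64(0.56), np.int64(22))]
```

View pics/w1z.png

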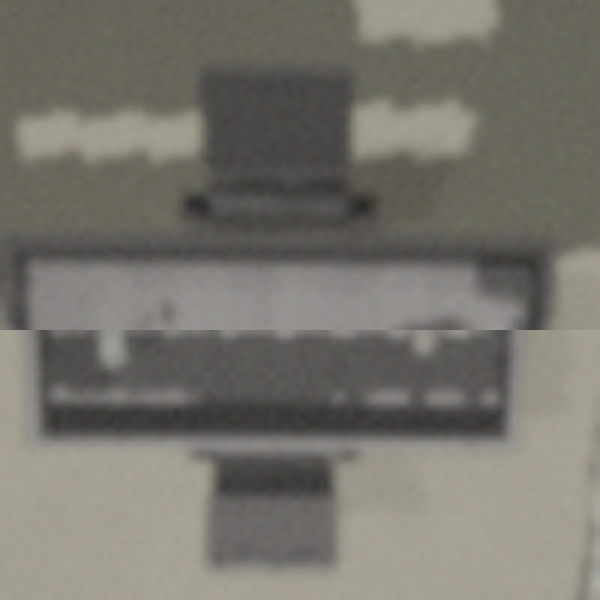

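```bash
python3 - <<'E'
from h import *
z=np.load('w1.npz'); P=z['P']
a=np.radians(-9.4); c,s=np.cos(a),np.sin(a); ctr=np.array([.4954,.1057])
Y=P[np.isfinite(P[...,0])]; D=Y[:,:2]-ctr; u=D[:,0]*c+D[:,1]*s; v=-D[:,0]*s+D[:,1]*c
for sg in (-1,1):
    s_=(np.abs(v)<.010)&(sg*u>.09)&(sg*u<.125)&(Y[:,2]>.036)
    q=np.c_[sg*u[s_],Y[s_,2]]; print(sg,len(q),np.percentile(q[:,0],[1,5,95,99]).round(4), 'fit',np.polyfit(q[:,1],q[:,0],1).round(3), 'x@45', np.polyval(np.polyfit(q[:,1],q[:,0],1),.045).round(4),'zmax',np.percentile(q[:,1],99))
    s2=(np.abs(v)<.03)&(sg*u>.09)&(sg*u<.125)&(Y[:,2]>.036); print('vmid',np.percentile(v[s2],[2,50,98]).round(4))
    s_=(np.abs(v)<.05)&(np.abs(v)>.02)&(sg*u>.07)&(sg*u<.095)&(Y[:,2]>.030)&(Y[:,2]<.04);print('rim end',np.percentile(sg*u[s_],[2,50,98]).round(4))
for t in(-1,1):
    s_=(np.abs(u)<.08)&(t*v>.04)&(t*v<.06)&(Y[:,2]>.030)&(Y[:,2]<.04);print('rim side',t,np.percentile(t*v[s_],[2,50,98]).round(4), np.polyfit(u[s_],v[s_],1).round(4))
E
```

```text
-1 334 [0.1007 0.1009 0.1137 0.114 ] fit [1.176 0.053] x@45 0.1059 zmax 0.05157264476355581
vmid [-0.0128  0.0003  0.0125]
rim end [0.0707 0.0876 0.0898]
1 218 [0.0975 0.0979 0.1091 0.1093] fit [0.922 0.06 ] x@45 0.1014 zmax 0.05328884799802851
vmid [-0.0126 -0.0001  0.0124]
rim end [0.071  0.0874 0.0899]
rim side -1 [0.047  0.0483 0.0499] [ 0.0001 -0.0484]
rim side 1 [0.047  0.0483 0.0498] [0.0011 0.0483]
```

```bash
python3 - <<'E'
from h import *
z=np.load('w1.npz'); P=z['P']
Y=P[np.isfinite(P[...,0])]; Y=Y[(np.abs(Y[:,0]-.487)<.14)&(np.abs(Y[:,1]+.204)<.1)]
X=Y[(Y[:,2]>.019)&(Y[:,2]<.028)]; print(len(X),cv2.minAreaRect(X[:,:2].astype(np.float32)*1000))
H=Y[(Y[:,2]>.042)&(Y[:,2]<.06)]; print(len(H),np.percentile(H,[1,50,99],axis=0).round(4).tolist(),cv2.minAreaRect(H[:,:2].astype(np.float32)*1000))
rows([.527,-.20,.2],np.radians(173.5))
E
```

```text
12208 ((511.3553161621094, -197.7374267578125), (252.4774169921875, 153.09646606445312), 8.305512428283691)
670 [[0.4544, -0.2065, 0.0425], [0.4853, -0.1993, 0.0527], [0.5191, -0.1933, 0.0557]] ((486.803955078125, -200.75912475585938), (10.399892807006836, 67.6943130493164), 83.33425903320312)
8 rows
[[-4.6, -37.7, 7.7], [0.0, 0.0, -0.27]]
[[-4.4, -37.7, 7.7], [0.0, 0.0, -0.27]]
[[-4.2, -37.8, 7.7], [0.0, 0.0, -0.27]]
[[-4.0, -37.8, 7.7], [0.0, 0.0, -0.27]]
[[-3.9, -37.8, 7.7], [0.0, 0.0, -0.27]]
[[-3.7, -37.8, 7.7], [0.0, 0.0, -0.27]]
[[-3.5, -37.8, 7.7], [0.0, 0.0, -0.27]]
[[-3.3, -37.8, 7.7], [0.0, 0.0, -0.27]]
```

Emit:
arm_command:
  motion:
    - [[-4, -38, 6], [0, 0, -0.3], 0]
    - [[-4, -38, 6], [0, 0, -0.3], 0]
    - [[-4, -38, 6], [0, 0, -0.3], 0]
    - [[-4, -38, 6], [0, 0, -0.3], 0]
    - [[-4, -38, 6], [0, 0, -0.3], 0]
    - [[-4, -38, 6], [0, 0, -0.3], 0]
    - [[-4, -38, 6], [0, 0, -0.3], 0]
    - [[-4, -38, 6], [0, 0, -0.3], 0]

```text
time: 4.0
position: [0.5274, -0.2039, 0.2139]
tool_rot: [0.173, 3.136, 0.001]
ft_force: [0.2, 0.1, -0.1]
grip_width: 0.999
```

Emit:
arm_command:
  motion:
    - [[0, 0, 0], [0, 0, 0], 0]
    - [[0, 0, 0], [0, 0, 0], 0]
    - [[0, 0, 0], [0, 0, 0], 0]

```text
time: 4.25
position: [0.5277, -0.2017, 0.2137]
tool_rot: [-0.174, -3.137, -0.001]
ft_force: [0.3, 0.6, -0.0]
grip_width: 1.004
```

```bash
cat > cov.py <<'E'
from h import *
import sys
n='wrist'; im,d,P,T=grab(n,sys.argv[1]); st=ctrl.get_state(); print(st['time'],st['position'],np.degrees(yawx(st)))
r=models.silhouettes(n,'cover'); m=r[0]['pixels']; print(r[0]['conf'],m.sum())
X=P[m&np.isfinite(P[...,0])]; zs=np.median(X[:,2]); print('zmed',zs)
Y=X[np.abs(X[:,2]-zs)<.006]; H=X[(X[:,2]>zs+.02)&(X[:,2]<zs+.04)]
print('top',cv2.minAreaRect(Y[:,:2].astype(np.float32)*1000)); print('handle',len(H),cv2.minAreaRect(H[:,:2].astype(np.float32)*1000),np.percentile(H[:,2],[50,95]))
A=np.c_[Y[:,:2]-Y[:,:2].mean(0),np.ones(len(Y))]; print('plane tilt deg',np.degrees(np.linalg.lstsq(A,Y[:,2],rcond=None)[0][:2]))
E
python3 cov.py w2.png
```

```text
4.3 [ 0.52807607 -0.2008623   0.21383575] 173.7469433335639
0.94 16691
zmed 0.023607878395012494
top ((487.280029296875, -201.85760498046875), (110.27232360839844, 201.1400604248047), 83.83011627197266)
handle 708 ((487.4045104980469, -201.87753295898438), (9.870369911193848, 66.78528594970703), 83.517578125) [0.05362451 0.05543298]
plane tilt deg [-0.02027317  0.02951323]
```

View pics/w2.png

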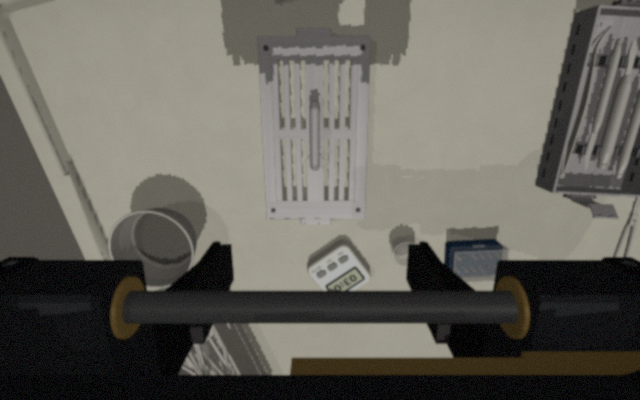

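```bash
python3 - <<'E'
from h import *
rows([.4873,-.2019,.045],np.radians(173.8),n=6)
E
```

```text
6 rows
[[6.8, -1.0, 28.1], [0.01, 0.0, -0.0]]
[[6.8, -1.0, 28.2], [0.01, 0.0, -0.0]]
[[6.8, -1.0, 28.2], [0.01, 0.0, -0.0]]
[[6.8, -1.0, 28.2], [0.01, 0.0, -0.0]]
[[6.8, -1.0, 28.2], [0.01, 0.0, -0.0]]
[[6.8, -1.0, 28.2], [0.01, 0.0, -0.0]]
```

Emit:
arm_command:
  motion:
    - [[8, -1, 24], [0, 0, 0], 0]
    - [[8, -1, 24], [0, 0, 0], 0]
    - [[8, -1, 24], [0, 0, 0], 0]
    - [[8, -1, 24], [0, 0, 0], 0]
    - [[8, -1, 24], [0, 0, 0], 0.3]
    - [[1, -1, 24], [0, 0, 0], 0.3]
    - [[0, 0, 20], [0, 0, 0], 0.3]
    - [[0, 0, 4], [0, 0, 0], 0.3]
  force: 50

```text
time: 5.02
position: [0.4842, -0.2013, 0.0429]
tool_rot: [-0.17, -3.132, -0.003]
ft_force: [0.9, 0.3, -0.4]
grip_width: 0.783
```

Emit:
arm_command:
  motion:
    - [[0, 0, 0], [0, 0, 0], 0.3]
    - [[0, 0, 0], [0, 0, 0], 0.3]
    - [[0, 0, 0], [0, 0, 0], 0.3]

```text
time: 5.27
position: [0.4877, -0.2039, 0.0474]
tool_rot: [0.173, 3.134, -0.0]
ft_force: [-0.7, -0.1, 0.8]
grip_width: 0.704
```

```bash
python3 - <<'E'
from h import *
s=ctrl.get_state(); print(s['position'],np.degrees(yawx(s)),s['grip_width'],s['ft_force'])
print((np.array([.4873,-.2019,.045])-s['position'])*1000)
E
```

```text
[ 0.48768294 -0.20388484  0.04739834] 173.68464631024116 0.7036784243489114 [-0.69493956 -0.11648847  0.75004821]
[-0.38293501  1.98484063 -2.39833657]
```

Emit:
arm_command:
  motion:
    - [[0, 2, 2], [0, 0, 0], 0.3]
    - [[0, 0, 0], [0, 0, 0], 0.7]
    - [[0, 0, 0], [0, 0, 0], 1]
    - [[0, 0, 0], [0, 0, 0], 1]
    - [[0, 0, 0], [0, 0, 0], 1]
    - [[0, 0, 0], [0, 0, 0], 1]
    - [[0, 0, 0], [0, 0, 0], 1]
    - [[0, 0, 0], [0, 0, 0], 1]
  force: 50

```text
time: 5.93
position: [0.4863, -0.2021, 0.0439]
tool_rot: [-0.175, -3.137, -0.0]
ft_force: [0.5, -0.3, 0.3]
grip_width: 0.253
```

Emit:
arm_command:
  motion:
    - [[0, 0, 0], [0, 0, 0], 1]
    - [[0, 0, 0], [0, 0, 0], 1]
    - [[0, 0, 0], [0, 0, 0], 1]

```text
time: 6.18
position: [0.4863, -0.2021, 0.0438]
tool_rot: [-0.175, -3.137, -0.0]
ft_force: [0.7, 0.1, 0.3]
grip_width: 0.046
```

Emit:
arm_command:
  motion:
    - [[0, 0, 0], [0, 0, 0], 1]
    - [[0, 0, 0], [0, 0, 0], 1]

```text
time: 6.35
position: [0.4864, -0.202, 0.0438]
tool_rot: [0.175, 3.137, 0.0]
ft_force: [-0.6, 0.5, -0.1]
grip_width: 0.013
```

```bash
python3 - <<'E'
from h import *
grab('wrist','w3.png');grab('scene','s3.png');im,_,_,_=grab('side')
cv2.imwrite('pics/d3.png',cv2.resize(im[180:300,250:450],None,fx=4,fy=4))
s=ctrl.get_state(); print(s['position'],s['grip_width'])
E
```

```text
[ 0.48639017 -0.20202253  0.04384875] 0.008244452742095332
```

View pics/w3.png

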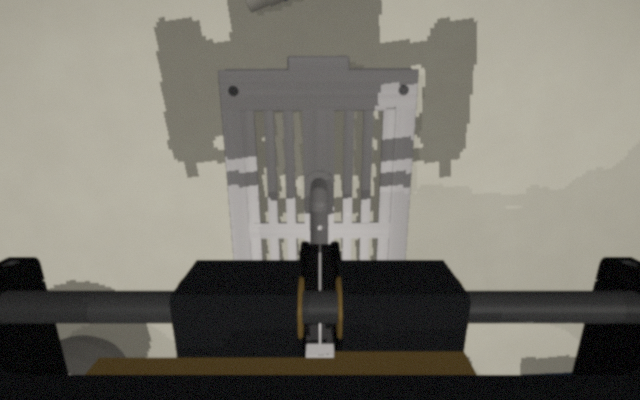

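View pics/d3.png

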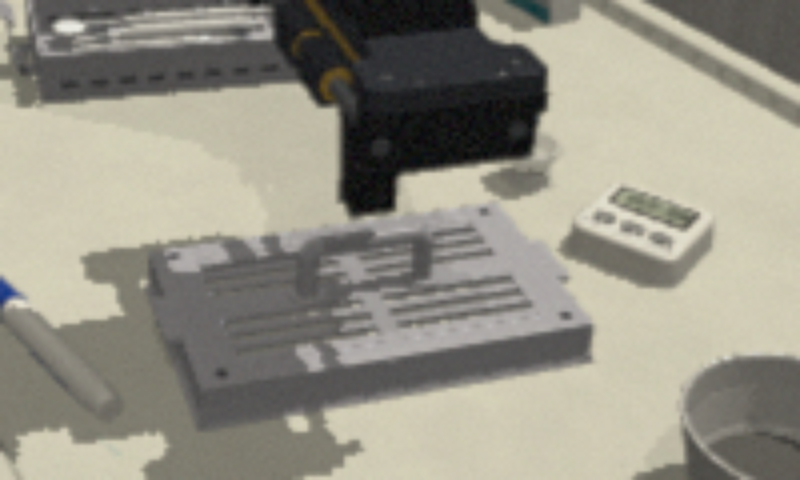

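The wrist view shows the jaws shut with nothing between them, and the handle bar is still free at about (318,210). So the grasp missed. I'll check where the fingertips really are with the outside cameras.

```bash
python3 - <<'E'
from h import *
s=ctrl.get_state(); print(s['position'],s['joint_positions'],s['time'])
for n in ['scene','side']:
    im,d,P,T=grab(n)
    X=P[np.isfinite(P[...,0])]; 
    m=(np.abs(X[:,0]-.5)<.2)&(np.abs(X[:,1]+.2)<.2)&(X[:,2]>.03)&(X[:,2]<.14)
    Y=X[m]
    for lo in np.arange(.03,.14,.008):
        k=Y[(Y[:,2]>=lo)&(Y[:,2]<lo+.008)]
        k=k[np.abs(k[:,0]-.49)<.12]; k=k[np.abs(k[:,1]+.2)<.06]
        if len(k)>3: print(n,lo.round(3),len(k),k.min(0).round(3),np.median(k,0).round(3),k.max(0).round(3))
    f,cx,cy=K(n); p=(np.linalg.inv(T)@np.r_[s['position'],1])[:3]; print('TCP px',f*p[0]/p[2]+cx,f*p[1]/p[2]+cy, 'depth',p[2])
    cv2.imwrite(f'pics/{n}4.png',cv2.resize(im[150:310,270:470],None,fx=4,fy=3.75) if n=='side' else cv2.resize(im[180:320,280:440],None,fx=4,fy=4))
E
```

```text
[ 0.48639017 -0.20202253  0.04384875] [-0.25249526  0.22335659  0.66284902  1.9533485  -0.16101471  1.01688579
  1.94293206] 6.5
scene 0.03 23 [ 0.454 -0.213  0.03 ] [ 0.459 -0.206  0.033] [ 0.516 -0.15   0.038]
scene 0.038 16 [ 0.455 -0.212  0.038] [ 0.46  -0.205  0.041] [ 0.519 -0.2    0.046]
scene 0.046 63 [ 0.455 -0.211  0.047] [ 0.482 -0.206  0.052] [ 0.516 -0.198  0.054]
scene 0.054 33 [ 0.461 -0.211  0.054] [ 0.483 -0.206  0.055] [ 0.514 -0.2    0.059]
scene 0.07 28 [ 0.473 -0.215  0.071] [ 0.479 -0.21   0.075] [ 0.496 -0.193  0.078]
scene 0.078 28 [ 0.474 -0.215  0.078] [ 0.48  -0.211  0.082] [ 0.494 -0.195  0.086]
scene 0.086 20 [ 0.473 -0.215  0.086] [ 0.479 -0.21   0.089] [ 0.494 -0.194  0.093]
scene 0.094 18 [ 0.474 -0.215  0.094] [ 0.477 -0.21   0.097] [ 0.486 -0.195  0.102]
scene 0.102 6 [ 0.475 -0.216  0.102] [ 0.48  -0.214  0.104] [ 0.497 -0.214  0.108]
TCP px 352.49674229986033 260.4885104349269 depth 1.1776871877808182
side 0.03 34 [ 0.453 -0.212  0.03 ] [ 0.486 -0.206  0.034] [ 0.519 -0.201  0.038]
side 0.038 38 [ 0.453 -0.211  0.038] [ 0.461 -0.205  0.042] [ 0.518 -0.2    0.046]
side 0.046 117 [ 0.454 -0.211  0.046] [ 0.483 -0.206  0.051] [ 0.517 -0.197  0.054]
side 0.054 57 [ 0.461 -0.21   0.054] [ 0.488 -0.204  0.055] [ 0.513 -0.198  0.056]
side 0.07 55 [ 0.474 -0.213  0.07 ] [ 0.481 -0.211  0.074] [ 0.496 -0.192  0.078]
side 0.078 51 [ 0.474 -0.215  0.078] [ 0.483 -0.211  0.082] [ 0.495 -0.195  0.086]
side 0.086 38 [ 0.474 -0.214  0.086] [ 0.477 -0.21   0.089] [ 0.494 -0.195  0.094]
side 0.094 13 [ 0.474 -0.211  0.094] [ 0.477 -0.197  0.098] [ 0.477 -0.194  0.101]
side 0.102 12 [ 0.476 -0.201  0.103] [ 0.477 -0.196  0.106] [ 0.477 -0.192  0.109]
side 0.11 12 [ 0.474 -0.21   0.11 ] [ 0.476 -0.198  0.113] [ 0.477 -0.192  0.117]
TCP px 340.48550723105024 242.45894389156473 depth 0.7056998148866642
```

View pics/scene4.png

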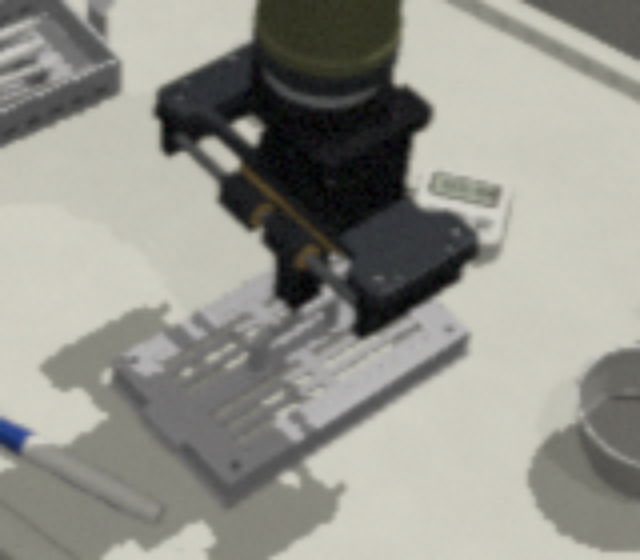

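```bash
python3 - <<'E'
from h import *
im,d,P,T=grab('wrist')
X=P[np.isfinite(P[...,0])]
h=np.histogram(X[:,2],np.arange(-.06,.08,.004)); print([(a.round(3),int(b)) for a,b in zip(h[1],h[0]) if b>200])
print('px(320,80..)',P[80,320],P[150,320],P[90,30],P[200,318],'depths',d[80,320],d[90,30],d[200,318])
print('finger depth', d[255,310],d[255,330],d[300,400],d[245,308])
s=ctrl.get_state();print(s['position'])
# fingertips in tool coords
Tm=np.array(optics.camera_model('wrist')['mount'])
Q=cloud('wrist',d,Tm); q=Q[240:300,300:340]; q=q[np.isfinite(q[...,0])]; print(np.percentile(q,[1,50,99],axis=0).round(3))
for r in range(235,300,6): print(r,Q[r,310].round(3),Q[r,332].round(3))
E
```

```text
[(np.float64(-0.004), 1666), (np.float64(0.0), 151184), (np.float64(0.008), 204), (np.float64(0.012), 262), (np.float64(0.02), 20434), (np.float64(0.024), 8032), (np.float64(0.048), 318), (np.float64(0.052), 770)]
px(320,80..) [ 0.39963355 -0.19135003  0.0231528 ] [ 0.43798651 -0.19568867  0.02255575] [ 0.38468495 -0.36796127  0.00166765] [ 0.45894267 -0.19914891  0.05340233] depths 0.19662942 0.21859731 0.18512847
finger depth 0.16379198 0.16375865 0.07875998 0.17099504
[ 0.48639326 -0.20201967  0.04386807]
[[-0.017 -0.008 -0.113]
 [ 0.01   0.001 -0.052]
 [ 0.037  0.009  0.042]]
235 [ 0.008 -0.005 -0.008] [-0.004  0.008  0.021]
241 [ 0.004 -0.005 -0.008] [ 0.011  0.007 -0.024]
247 [ 0.009 -0.004 -0.028] [ 0.011  0.006 -0.031]
253 [ 0.01  -0.004 -0.035] [ 0.011  0.006 -0.039]
259 [ 0.01  -0.004 -0.042] [ 0.011  0.006 -0.045]
265 [ 0.009 -0.004 -0.047] [ 0.011  0.006 -0.05 ]
271 [ 0.009 -0.003 -0.052] [ 0.009  0.006 -0.052]
277 [ 0.01  -0.003 -0.058] [ 0.009  0.006 -0.057]
283 [ 0.01  -0.003 -0.063] [ 0.009  0.005 -0.062]
289 [ 0.009 -0.003 -0.067] [ 0.01   0.005 -0.068]
295 [ 0.033 -0.002 -0.109] [ 0.033  0.004 -0.11 ]
```

```bash
python3 - <<'E'
from h import *
z=np.load('w1.npz'); d=z['d']; Tm=np.array(optics.camera_model('wrist')['mount']); Q=cloud('wrist',d,Tm)
for c in (218,225,418,426):
    for r in range(236,300,8): print(c,r,Q[r,c].round(3),end=' ')
    print()
q=Q.reshape(-1,3); q=q[np.isfinite(q[:,0])]
f=q[(np.abs(q[:,1])>.03)&(np.abs(q[:,1])<.07)&(q[:,2]<.03)&(q[:,2]>-.08)&(np.abs(q[:,0])<.03)]
h=np.histogram(f[:,2],np.arange(-.08,.03,.004)); print([(a.round(3),int(b)) for a,b in zip(h[1],h[0])])
E
```

```text
218 236 [-0.103 -0.136  0.26 ] 218 244 [ 0.012 -0.048 -0.029] 218 252 [ 0.01  -0.047 -0.034] 218 260 [ 0.009 -0.045 -0.042] 218 268 [ 0.009 -0.043 -0.049] 218 276 [ 0.006 -0.043 -0.05 ] 218 284 [ 0.001 -0.044 -0.048] 218 292 [ 0.033 -0.025 -0.108] 
225 236 [-0.103 -0.127  0.261] 225 244 [ 0.009 -0.046 -0.024] 225 252 [ 0.009 -0.044 -0.034] 225 260 [ 0.007 -0.043 -0.037] 225 268 [ 0.003 -0.043 -0.038] 225 276 [-0.001 -0.043 -0.038] 225 284 [-0.004 -0.043 -0.04 ] 225 292 [ 0.033 -0.023 -0.108] 
418 236 [-0.103  0.133  0.26 ] 418 244 [-0.115  0.134  0.26 ] 418 252 [ 0.009  0.047 -0.033] 418 260 [ 0.009  0.044 -0.042] 418 268 [ 0.007  0.044 -0.044] 418 276 [ 0.003  0.044 -0.045] 418 284 [-0.     0.044 -0.046] 418 292 [ 0.033  0.025 -0.108] 
426 236 [-0.103  0.143  0.259] 426 244 [ 0.011  0.052 -0.028] 426 252 [ 0.011  0.049 -0.038] 426 260 [ 0.009  0.048 -0.042] 426 268 [ 0.01   0.046 -0.05 ] 426 276 [ 0.008  0.045 -0.054] 426 284 [ 0.004  0.045 -0.054] 426 292 [ 0.033  0.027 -0.108] 
[(np.float64(-0.08), 313), (np.float64(-0.076), 704), (np.float64(-0.072), 309), (np.float64(-0.068), 464), (np.float64(-0.064), 396), (np.float64(-0.06), 319), (np.float64(-0.056), 365), (np.float64(-0.052), 429), (np.float64(-0.048), 338), (np.float64(-0.044), 344), (np.float64(-0.04), 335), (np.float64(-0.036), 328), (np.float64(-0.032), 297), (np.float64(-0.028), 242), (np.float64(-0.024), 4), (np.float64(-0.02), 0), (np.float64(-0.016), 0), (np.float64(-0.012), 0), (np.float64(-0.008), 0), (np.float64(-0.004), 0), (np.float64(0.0), 0), (np.float64(0.004), 0), (np.float64(0.008), 0), (np.float64(0.012), 0), (np.float64(0.016), 0), (np.float64(0.02), 0), (np.float64(0.024), 0)]
```

All three cameras agree that the fingertips are about 24 mm behind the reported TCP along the tool axis. The text says they should be 14 mm ahead. That's a constant 38 mm z offset, and x and y are right. From here I'll use tip z = reported z + 0.024, so the grasp needs a reported z of about 0.007.

Emit:
arm_command:
  motion:
    - [[0, 0, 0], [0, 0, 0], 0.4]
    - [[0, 0, 0], [0, 0, 0], 0.4]
    - [[0, 0, 0], [0, 0, 0], 0.4]
    - [[0, 0, 0], [0, 0, 0], 0.4]
    - [[0, 0, 0], [0, 0, 0], 0.4]
    - [[0, 0, 10], [0, 0, 0], 0.4]
    - [[0, 0, 10], [0, 0, 0], 0.4]
    - [[0, 0, 8], [0, 0, 0], 0.4]
  force: 50

```text
time: 7.32
position: [0.4858, -0.2017, 0.0143]
tool_rot: [-0.175, -3.136, -0.001]
ft_force: [-0.8, 0.9, 0.9]
grip_width: 0.527
```

Emit:
arm_command:
  motion:
    - [[-1, 0, 8], [0, 0, 0], 0.4]
    - [[0, 0, 0], [0, 0, 0], 0.4]
    - [[0, 0, 0], [0, 0, 0], 0.4]

```text
time: 7.57
position: [0.4867, -0.2021, 0.007]
tool_rot: [-0.175, -3.135, 0.0]
ft_force: [0.5, 0.1, 0.9]
grip_width: 0.592
```

```bash
python3 - <<'E'
from h import *
s=ctrl.get_state(); print(s['position'],s['ft_force'],s['grip_width'],s['time'])
im,d,P,T=grab('side');X=P[np.isfinite(P[...,0])]
Y=X[(np.abs(X[:,0]-.487)<.012)&(np.abs(X[:,1]+.2)<.06)]
for lo in np.arange(.02,.08,.004):
    k=Y[(Y[:,2]>=lo)&(Y[:,2]<lo+.004)]
    if len(k)>1: print(lo.round(3),len(k),np.unique((k[:,1]*200).round()/200))
cv2.imwrite('pics/d5.png',cv2.resize(im[180:300,250:450],None,fx=4,fy=4))
E
```

```text
[ 0.48670458 -0.20211385  0.00695879] [0.49141935 0.0702302  0.92741668] 0.5916988602295837 7.5667
0.02 120 [-0.26  -0.255 -0.25  -0.245 -0.24  -0.235 -0.23  -0.225 -0.22  -0.215
 -0.21  -0.205 -0.2   -0.195 -0.19  -0.185 -0.18  -0.175 -0.155 -0.15 ]
0.024 132 [-0.26  -0.255 -0.25  -0.245 -0.24  -0.235 -0.23  -0.225 -0.21  -0.205
 -0.2   -0.195 -0.19  -0.185 -0.18  -0.175 -0.16  -0.155 -0.15 ]
0.032 13 [-0.24  -0.235]
0.036 26 [-0.24  -0.235 -0.175 -0.17 ]
0.04 29 [-0.24  -0.235 -0.175 -0.17 ]
0.044 32 [-0.24  -0.235 -0.205 -0.175 -0.17 ]
0.048 29 [-0.24  -0.235 -0.205 -0.18  -0.175 -0.17  -0.165]
0.052 22 [-0.24  -0.235 -0.205 -0.2   -0.175 -0.17 ]
0.056 17 [-0.24  -0.235]
0.06 16 [-0.24  -0.235]
0.064 11 [-0.24  -0.235]
```

View pics/d5.png

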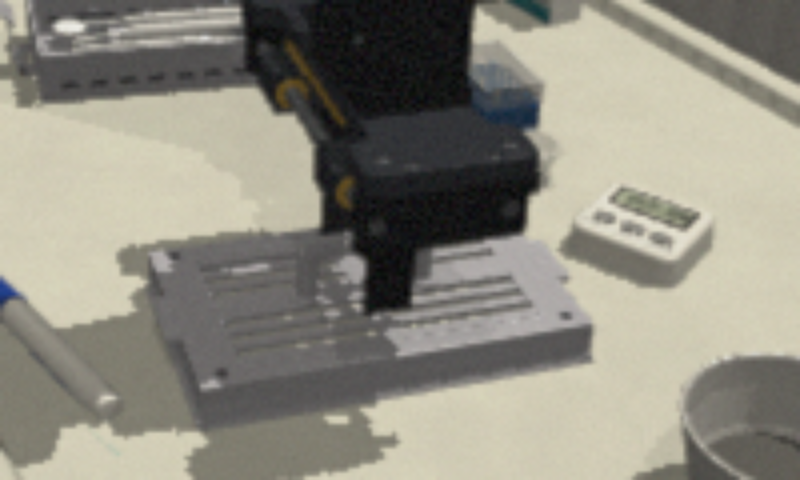

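Now the fingers stand on both sides of the bar, at y of about −0.237 and −0.173, with the tips at z ≈ 0.031. Closing.

Emit:
arm_command:
  motion:
    - [[0, 0, 0], [0, 0, 0], 1]
    - [[0, 0, 0], [0, 0, 0], 1]
    - [[0, 0, 0], [0, 0, 0], 1]
    - [[0, 0, 0], [0, 0, 0], 1]
    - [[0, 0, 0], [0, 0, 0], 1]
    - [[0, 0, 0], [0, 0, 0], 1]
    - [[0, 0, 0], [0, 0, 0], 1]
    - [[0, 0, 0], [0, 0, 0], 1]
  force: 50

```text
time: 8.28
position: [0.4874, -0.2021, 0.0079]
tool_rot: [0.175, 3.137, 0.0]
ft_force: [-0.4, -0.3, 0.6]
grip_width: 0.11
```

Emit:
arm_command:
  motion:
    - [[0, 0, -4], [0, 0, 0], 1]
    - [[0, 0, -10], [0, 0, 0], 1]
    - [[0, 0, -20], [0, 0, 0], 1]
    - [[0, 0, -20], [0, 0, 0], 1]
    - [[0, 0, -20], [0, 0, 0], 1]
    - [[0, 0, -10], [0, 0, 0], 1]
    - [[0, 0, 0], [0, 0, 0], 1]
    - [[0, 0, 0], [0, 0, 0], 1]

```text
time: 8.95
position: [0.4875, -0.202, 0.0921]
tool_rot: [0.174, 3.136, 0.001]
ft_force: [-0.3, -0.3, -1.1]
grip_width: 0.111
```

```bash
cat >> h.py <<'E'
TRAY=np.array([.4954,.1057]); TYAW=np.radians(-9.4)
E
python3 cov.py w6.png; python3 - <<'E'
from h import *
s=ctrl.get_state();print(s['ft_force'],s['grip_width'])
E
```

```text
9.0 [ 0.48680548 -0.20176394  0.09117573] 173.63041502869635
0.91 39204
zmed 0.10772480792789155
top ((470.1224670410156, -199.4385528564453), (110.62306213378906, 167.0464630126953), 83.630859375)
handle 2126 ((487.2455139160156, -197.0966033935547), (18.653562545776367, 67.0857162475586), 83.59967803955078) [0.13768778 0.13926084]
plane tilt deg [-0.06975785  0.0180098 ]
[-0.39275739 -0.48193419 -3.26629421] 0.1048046304926353
```

View pics/w6.png

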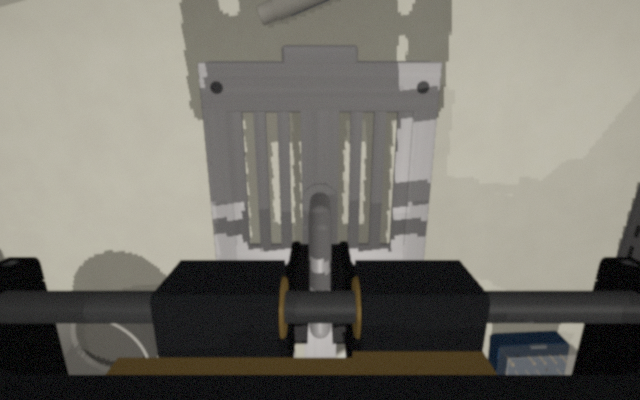

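```bash
python3 - <<'E'
from h import *
rows([.4954,.1057,.098],np.radians(170.6))
E
```

```text
8 rows
[[3.2, 38.3, -0.9], [0.0, -0.01, 0.38]]
[[3.4, 38.3, -0.9], [0.0, -0.01, 0.38]]
[[3.7, 38.3, -0.9], [0.0, -0.01, 0.38]]
[[3.9, 38.2, -0.9], [0.0, -0.01, 0.38]]
[[4.2, 38.2, -0.9], [0.0, -0.01, 0.38]]
[[4.4, 38.2, -0.9], [0.0, -0.01, 0.38]]
[[4.7, 38.2, -0.9], [0.0, -0.01, 0.38]]
[[4.9, 38.1, -0.9], [0.0, -0.01, 0.38]]
```

Emit:
arm_command:
  motion:
    - [[2, 22, -3], [0, 0, 0.2], 1]
    - [[3, 34, -3], [0, 0, 0.4], 1]
    - [[4, 38, -1], [0, 0, 0.4], 1]
    - [[4, 38, 0], [0, 0, 0.4], 1]
    - [[4, 38, 0], [0, 0, 0.4], 1]
    - [[4, 38, 0], [0, 0, 0.4], 1]
    - [[4, 38, 0], [0, 0, 0.4], 1]
    - [[5, 34, 0], [0, 0, 0.4], 1]

```text
time: 9.72
position: [0.4938, 0.0818, 0.0975]
tool_rot: [-0.256, -3.129, 0.001]
ft_force: [0.6, -0.4, -2.1]
grip_width: 0.107
```

Emit:
arm_command:
  motion:
    - [[2, 22, 0], [0, 0, 0.1], 1]
    - [[0, 4, 0], [0, 0, 0], 1]
    - [[0, 0, 0], [0, 0, 0], 1]
    - [[0, 0, 0], [0, 0, 0], 1]
    - [[0, 0, 0], [0, 0, 0], 1]

```text
time: 10.13
position: [0.4969, 0.1033, 0.0982]
tool_rot: [-0.263, -3.129, 0.002]
ft_force: [1.4, -0.4, -2.1]
grip_width: 0.108
```

```bash
cat > al.py <<'E'
from h import *
import sys
s=ctrl.get_state(); print(s['time'],s['position'],'yaw',np.degrees(yawx(s)),'ft',s['ft_force'],s['grip_width'],'tilt',np.degrees(R.from_rotvec(s['tool_rot']).as_matrix()[:,2]))
x=R.from_rotvec(s['tool_rot']).as_matrix()
e=TRAY-s['position'][:2]; print('tool shift needed mm',(x.T@np.r_[e*1000,0]).round(1),'turn deg (about tool z)',np.degrees(yawx(s))-(180+np.degrees(TYAW)))
for n in ['side','scene']:
    im,d,P,T=grab(n,f'{n}_{sys.argv[1]}.png')
    r=models.silhouettes(n,'cover')
    m=r[0]['pixels']&np.isfinite(P[...,0]); X=P[m]; 
    z0=s['position'][2]+.0158
    Y=X[np.abs(X[:,2]-z0)<.004]; print(n,r[0]['conf'],len(Y),'cover top zmed',np.median(Y[:,2]),cv2.minAreaRect(Y[:,:2].astype(np.float32)*1000))
    Z=P[np.isfinite(P[...,0])]; D=Z[:,:2]-TRAY; c,s_=np.cos(TYAW),np.sin(TYAW); u=D[:,0]*c+D[:,1]*s_; v=-D[:,0]*s_+D[:,1]*c
    q=(np.abs(u)<.08)&(np.abs(np.abs(v)-.05)<.008)&(np.abs(Z[:,2]-.034)<.003); print(' tray rim v near', np.percentile(v[q&(v<0)],[5,50]) if (q&(v<0)).sum()>5 else None,'n',q.sum())
    for sg in(-1,1):
        q=(np.abs(v)<.011)&(sg*u>.098)&(sg*u<.125)&(Z[:,2]>.038)&(Z[:,2]<.056)
        if q.sum()>3: print(' clip',sg,q.sum(),np.percentile(u[q],[2,50,98]).round(4),'zmax',Z[q,2].max().round(4))
E
python3 al.py 7
```

```text
10.1333 [0.49694466 0.10327763 0.09816843] yaw 170.37562498675092 ft [ 1.38660861 -0.43086462 -2.056036  ] 0.108055176039909 tilt [ -0.07051994  -0.06913636 -57.2956944 ]
tool shift needed mm [ 1.9  2.1 -0. ] turn deg (about tool z) -0.22437501324907316
side 0.67 1199 cover top zmed 0.1144799409576609 ((497.48077392578125, 101.5604248046875), (113.77833557128906, 199.26504516601562), 79.77611541748047)
 tray rim v near [-0.05329974 -0.05083472] n 214
 clip -1 17 [-0.1137 -0.1071 -0.1024] zmax 0.0528
 clip 1 24 [0.0988 0.1033 0.1094] zmax 0.0533
scene 0.64 1351 cover top zmed 0.11409071582842445 ((495.90740966796875, 101.46162414550781), (114.49635314941406, 198.2947540283203), 79.4148178100586)
 tray rim v near [-0.05467094 -0.05182686] n 94
 clip -1 20 [-0.1123 -0.1066 -0.0998] zmax 0.0529
```

View pics/side_7.png

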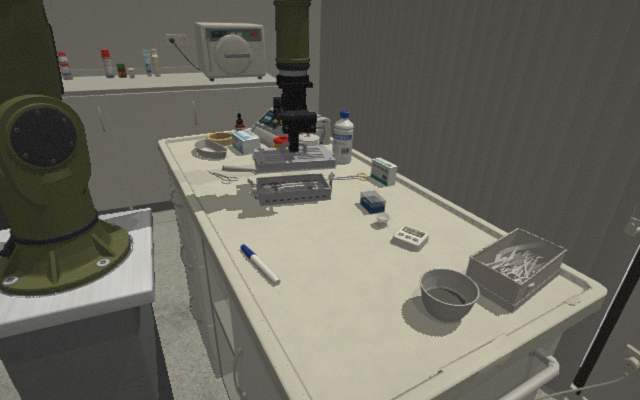

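Emit:
arm_command:
  motion:
    - [[2, 2, 0], [0, 0, -0.2], 1]
    - [[0, 0, 10], [0, 0, 0], 1]
    - [[0, 0, 15], [0, 0, 0], 1]
    - [[0, 0, 12], [0, 0, 0], 1]
    - [[0, 0, 8], [0, 0, 0], 1]
    - [[0, 0, 0], [0, 0, 0], 1]
    - [[0, 0, 0], [0, 0, 0], 1]
    - [[0, 0, 0], [0, 0, 0], 1]

```text
time: 11.0
position: [0.4961, 0.1078, 0.0543]
tool_rot: [0.254, 3.13, 0.001]
ft_force: [0.5, 0.5, -1.5]
grip_width: 0.109
```

```bash
python3 al.py 8
```

```text
11.0 [0.49614723 0.10775957 0.05432567] yaw 170.71756349978838 ft [ 0.52356993  0.4741364  -1.45063232] 0.10851524208410795 tilt [ 5.27952077e-02  1.66335983e-02 -5.72957528e+01]
tool shift needed mm [ 0.4 -2.2 -0. ] turn deg (about tool z) 0.11756349978838898
side 0.86 1244 cover top zmed 0.07056764298821103 ((494.48846435546875, 106.02851867675781), (112.3508529663086, 199.39767456054688), 80.71868896484375)
 tray rim v near [-0.05319492 -0.05057967] n 123
 clip -1 19 [-0.1135 -0.1073 -0.1021] zmax 0.0516
 clip 1 5 [0.1069 0.1072 0.1092] zmax 0.0532
scene 0.68 1271 cover top zmed 0.06995624342901163 ((496.8127746582031, 105.83541870117188), (114.64375305175781, 201.2314453125), 80.66754913330078)
 tray rim v near [-0.05432324 -0.05174738] n 96
 clip -1 20 [-0.1129 -0.1076 -0.1015] zmax 0.0537
 clip 1 4 [0.1098 0.111  0.112 ] zmax 0.0544
```

Emit:
arm_command:
  motion:
    - [[0, -2, 0], [0, 0, 0.1], 1]
    - [[0, 0, 0], [0, 0, 0], 1]
    - [[0, 0, 0], [0, 0, 0], 1]
    - [[0, 0, 0], [0, 0, 0], 1]

```text
time: 11.53
position: [0.4954, 0.1056, 0.054]
tool_rot: [0.257, 3.131, 0.0]
ft_force: [0.2, -0.2, -2.0]
grip_width: 0.11
```

Emit:
arm_command:
  motion:
    - [[0, 0, 0], [0, 0, 0], 1]
    - [[0, 0, 0], [0, 0, 0], 1]

```text
time: 11.7
position: [0.4953, 0.1057, 0.0539]
tool_rot: [0.257, 3.131, 0.0]
ft_force: [-0.2, 0.0, -1.8]
grip_width: 0.108
```

Emit:
arm_command:
  motion:
    - [[0, 0, 0], [0, 0, 0], 1]

```text
time: 11.78
position: [0.4953, 0.1057, 0.0539]
tool_rot: [0.257, 3.131, 0.0]
ft_force: [0.0, 1.2, -1.7]
grip_width: 0.109
```

Emit:
arm_command:
  motion:
    - [[0, 0, 5], [0, 0, 0], 1]
    - [[0, 0, 5], [0, 0, 0], 1]
    - [[0, 0, 4], [0, 0, 0], 1]
    - [[0, 0, 0], [0, 0, 0], 1]
    - [[0, 0, 0], [0, 0, 0], 1]

```text
time: 12.2
position: [0.4949, 0.1055, 0.0393]
tool_rot: [-0.257, -3.13, 0.001]
ft_force: [0.2, 0.1, -2.3]
grip_width: 0.11
```

Emit:
arm_command:
  motion:
    - [[0, 0, 2], [0, 0, 0], 1]
    - [[0, 0, 2], [0, 0, 0], 1]
    - [[0, 0, 2], [0, 0, 0], 1]
    - [[0, 0, 0], [0, 0, 0], 1]

```text
time: 12.53
position: [0.495, 0.1056, 0.0335]
tool_rot: [-0.257, -3.131, 0.0]
ft_force: [0.4, -0.5, -2.9]
grip_width: 0.109
```

Emit:
arm_command:
  motion:
    - [[0, 0, 2], [0, 0, 0], 1]
    - [[0, 0, 2], [0, 0, 0], 1]
    - [[0, 0, 0], [0, 0, 0], 1]
    - [[0, 0, 0], [0, 0, 0], 1]

```text
time: 12.87
position: [0.4953, 0.1058, 0.0299]
tool_rot: [-0.257, -3.131, -0.0]
ft_force: [-0.9, -0.6, -1.4]
grip_width: 0.109
```

Emit:
arm_command:
  motion:
    - [[0, 0, 2], [0, 0, 0], 1]
    - [[0, 0, 1], [0, 0, 0], 1]
    - [[0, 0, 0], [0, 0, 0], 1]
  force: 60

```text
time: 13.12
position: [0.4954, 0.1058, 0.0269]
tool_rot: [0.257, 3.131, 0.0]
ft_force: [-1.4, 0.0, 1.4]
grip_width: 0.111
```

Emit:
arm_command:
  motion:
    - [[0, 0, 1], [0, 0, 0], 1]
    - [[0, 0, 1], [0, 0, 0], 1]
    - [[0, 0, 0], [0, 0, 0], 1]

```text
time: 13.37
position: [0.495, 0.106, 0.0253]
tool_rot: [-0.256, -3.13, -0.001]
ft_force: [-4.5, 0.3, 5.2]
grip_width: 0.104
```

Emit:
arm_command:
  motion:
    - [[0, 0, 1], [0, 0, 0], 1]
    - [[0, 0, 1], [0, 0, 0], 1]
    - [[0, 0, 0], [0, 0, 0], 1]

```text
time: 13.62
position: [0.4949, 0.1055, 0.0223]
tool_rot: [-0.257, -3.131, 0.001]
ft_force: [0.4, -0.2, -1.5]
grip_width: 0.106
```

Emit:
arm_command:
  motion:
    - [[0, 0, 1], [0, 0, 0], 1]
    - [[0, 0, 1], [0, 0, 0], 1]
    - [[0, 0, 0], [0, 0, 0], 1]

```text
time: 13.87
position: [0.4953, 0.1055, 0.0213]
tool_rot: [-0.257, -3.13, 0.0]
ft_force: [-2.8, -0.4, 4.7]
grip_width: 0.103
```

```bash
cat > seat.py <<'E'
from h import *
import sys
s=ctrl.get_state(); print(s['time'],s['position'],'yaw',np.degrees(yawx(s)),'ft',s['ft_force'],s['grip_width'])
for n in ['side','scene','wrist'][:int(sys.argv[2]) if len(sys.argv)>2 else 2]:
    im,d,P,T=grab(n,f'{n}_{sys.argv[1]}.png'); 
    Z=P[np.isfinite(P[...,0])]; D=Z[:,:2]-TRAY; c,s_=np.cos(TYAW),np.sin(TYAW); u=D[:,0]*c+D[:,1]*s_; v=-D[:,0]*s_+D[:,1]*c
    for sg in(-1,1):
        q=(np.abs(v)<.048)&(sg*u>.070)&(sg*u<.086)&(Z[:,2]>.025)&(Z[:,2]<.06); 
        if q.sum(): print(n,'end',sg,q.sum(),'z',np.percentile(Z[q,2],[10,50,90]).round(4))
        q=(np.abs(v)<.011)&(sg*u>.102)&(sg*u<.125)&(Z[:,2]>.038)&(Z[:,2]<.056)
        if q.sum()>3: print(n,' clip',sg,q.sum(),np.percentile(u[q],[2,50,98]).round(4),'zmax',Z[q,2].max().round(4))
E
python3 seat.py 9
```

```text
13.8667 [0.49525497 0.10546878 0.02128747] yaw 170.60198149601544 ft [-2.76610632 -0.37798377  4.68581138] 0.10282166452174957
side end -1 99 z [0.0369 0.0379 0.039 ]
side  clip -1 18 [-0.114  -0.1074 -0.1025] zmax 0.0525
side end 1 95 z [0.037  0.0378 0.0389]
side  clip 1 16 [0.1025 0.1048 0.1091] zmax 0.0538
scene end -1 157 z [0.0348 0.0372 0.0397]
scene  clip -1 21 [-0.1127 -0.1071 -0.1022] zmax 0.0527
scene end 1 46 z [0.0341 0.0366 0.0391]
scene  clip 1 35 [0.1021 0.1068 0.1113] zmax 0.055
```

There was one clear snap: the force dropped from 5.2 to −1.5 N. Both ends now read about 37–38 mm, which is home. The −x clip's lip still stands at about 113.5 mm, so it is suspect. I'll press a little more, then do a gentle tug test.

Emit:
arm_command:
  motion:
    - [[0, 0, 1], [0, 0, 0], 1]
    - [[0, 0, 0], [0, 0, 0], 1]
    - [[0, 0, 0], [0, 0, 0], 1]
  force: 60

```text
time: 14.22
position: [0.4953, 0.1055, 0.0212]
tool_rot: [-0.257, -3.13, -0.0]
ft_force: [-6.1, -2.0, 12.6]
grip_width: 0.108
```

Emit:
arm_command:
  motion:
    - [[0, 0, -1], [0, 0, 0], 1]
    - [[0, 0, -1], [0, 0, 0], 1]
    - [[0, 0, -2], [0, 0, 0], 1]
    - [[0, 0, -2], [0, 0, 0], 1]
    - [[0, 0, 0], [0, 0, 0], 1]
    - [[0, 0, 0], [0, 0, 0], 1]
    - [[0, 0, 0], [0, 0, 0], 1]

```text
time: 14.8
position: [0.4944, 0.1055, 0.025]
tool_rot: [-0.257, -3.13, 0.001]
ft_force: [-0.3, 0.6, -8.0]
grip_width: 0.101
```

```bash
python3 seat.py 10
```

```text
14.8 [0.49442229 0.10546075 0.02497592] yaw 170.6261138574124 ft [-0.34689407  0.60495963 -7.9648019 ] 0.10115206881423819
side end -1 101 z [0.0409 0.0418 0.0427]
side  clip -1 21 [-0.1145 -0.1091 -0.1023] zmax 0.0553
side end 1 91 z [0.0403 0.0414 0.0423]
side  clip 1 12 [0.103  0.1054 0.1085] zmax 0.0549
scene end -1 157 z [0.0388 0.0409 0.0433]
scene  clip -1 19 [-0.1131 -0.1076 -0.1023] zmax 0.0539
scene end 1 53 z [0.0387 0.0409 0.0431]
scene  clip 1 23 [0.1026 0.1073 0.112 ] zmax 0.0548
```

Emit:
arm_command:
  motion:
    - [[0, 0, -2], [0, 0, 0], 1]
    - [[0, 0, -2], [0, 0, 0], 1]
    - [[0, 0, 0], [0, 0, 0], 1]
    - [[0, 0, 0], [0, 0, 0], 1]

```text
time: 15.23
position: [0.4956, 0.1058, 0.0302]
tool_rot: [0.257, 3.13, 0.001]
ft_force: [-0.4, -0.1, -7.9]
grip_width: 0.107
```

```bash
python3 seat.py 11; python3 - <<'E'
import cv2
for n,c in [('side',(150,230,220,380)),('scene',(160,240,210,330))]:
    im=cv2.imread(f'pics/{n}_11.png'); cv2.imwrite(f'pics/{n}_11z.png',cv2.resize(im[c[0]:c[1],c[2]:c[3]],None,fx=5,fy=5,interpolation=2))
E
```

```text
15.2333 [0.49564465 0.10576564 0.0301687 ] yaw 170.61924744558337 ft [-0.40809169 -0.07032012 -7.93563128] 0.10694993644296483
side end -1 98 z [0.0458 0.0468 0.0475]
side  clip -1 9 [-0.1089 -0.1049 -0.1023] zmax 0.056
side end 1 91 z [0.0454 0.0466 0.0476]
side  clip 1 7 [0.1021 0.104  0.1059] zmax 0.0555
scene end -1 145 z [0.0436 0.046  0.0479]
scene  clip -1 13 [-0.109  -0.1049 -0.1025] zmax 0.0548
scene end 1 45 z [0.0437 0.0455 0.0483]
scene  clip 1 18 [0.1032 0.1066 0.1112] zmax 0.0559
```

View pics/side_11z.png

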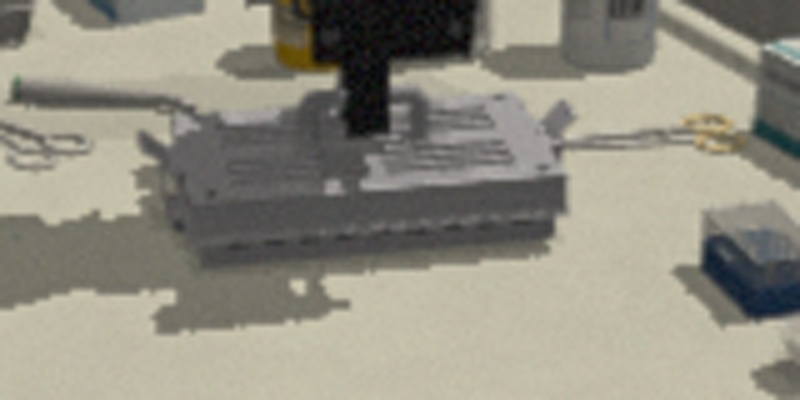

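Emit:
arm_command:
  motion:
    - [[0, 0, -3], [0, 0, 0], 1]
    - [[0, 0, -3], [0, 0, 0], 1]
    - [[0, 0, 0], [0, 0, 0], 1]
    - [[0, 0, 0], [0, 0, 0], 1]
    - [[0, 0, 0], [0, 0, 0], 1]
    - [[0, 0, 0], [0, 0, 0], 1]

```text
time: 15.83
position: [0.4952, 0.1057, 0.0358]
tool_rot: [-0.257, -3.131, -0.0]
ft_force: [0.5, -0.8, -8.8]
grip_width: 0.109
```

```bash
cat > hang.py <<'E'
from h import *
import sys
s=ctrl.get_state(); print(s['time'],s['position'],'ft',s['ft_force'])
for n,c in [('side',(150,230,220,380)),('scene',(160,240,210,330))]:
    im,d,P,T=grab(n); cv2.imwrite(f'pics/{n}_{sys.argv[1]}z.png',cv2.resize(im[c[0]:c[1],c[2]:c[3]],None,fx=5,fy=5,interpolation=2))
    Z=P[np.isfinite(P[...,0])]; D=Z[:,:2]-TRAY; cc,s_=np.cos(TYAW),np.sin(TYAW); u=D[:,0]*cc+D[:,1]*s_; v=-D[:,0]*s_+D[:,1]*cc
    for sg in(-1,1):
        q=(np.abs(v)<.048)&(sg*u>.070)&(sg*u<.086)&(Z[:,2]>.025)&(Z[:,2]<.07); print(n,'cover end',sg,q.sum(),'z',np.median(Z[q,2]).round(4))
        q=(np.abs(v)<.012)&(sg*u>.102)&(sg*u<.125)&(Z[:,2]>.036)&(Z[:,2]<.08); 
        if q.sum()>2: print(n,' clip',sg,q.sum(),np.percentile(u[q],[2,50,98]).round(4),'zmax',np.sort(Z[q,2])[-3:].round(4))
    # lowest z on near side wall per u bin
    for a in (-.08,-.05,0,.05,.08):
        q=(np.abs(u-a)<.01)&(v<-.044)&(v>-.056)&(Z[:,2]>.001); 
        print('   side wall u',a,np.sort(Z[q,2])[:4].round(4))
E
python3 hang.py 12
```

```text
15.8333 [0.49520174 0.10566007 0.03580262] ft [ 0.47742898 -0.81144908 -8.82488919]
side cover end -1 98 z 0.0525
side  clip -1 16 [-0.1138 -0.1086 -0.1028] zmax [0.0638 0.0639 0.0649]
side cover end 1 92 z 0.0523
side  clip 1 13 [0.1028 0.1059 0.1085] zmax [0.0652 0.0655 0.0663]
   side wall u -0.08 [0.0011 0.0012 0.0013 0.0015]
   side wall u -0.05 [0.0014 0.0016 0.0017 0.0019]
   side wall u 0 [0.0014 0.0015 0.0016 0.002 ]
   side wall u 0.05 [0.0013 0.0013 0.0015 0.0016]
   side wall u 0.08 [0.0016 0.0017 0.0018 0.0019]
scene cover end -1 157 z 0.0516
scene  clip -1 28 [-0.1123 -0.1055 -0.1025] zmax [0.0643 0.0645 0.0646]
scene cover end 1 54 z 0.0512
scene  clip 1 27 [0.1027 0.1072 0.1109] zmax [0.0649 0.0655 0.0679]
   side wall u -0.08 [0.0011 0.0014 0.0015 0.0017]
   side wall u -0.05 [0.0012 0.0017 0.0023 0.0026]
   side wall u 0 [0.0012 0.0023 0.0023 0.0027]
   side wall u 0.05 [0.0014 0.0016 0.0018 0.0019]
   side wall u 0.08 [0.0014 0.0016 0.0028 0.0029]
```

View pics/side_12z.png

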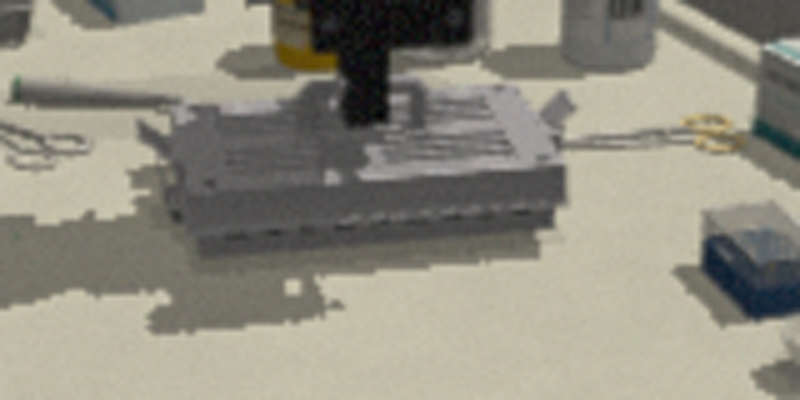

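View pics/scene_12z.png

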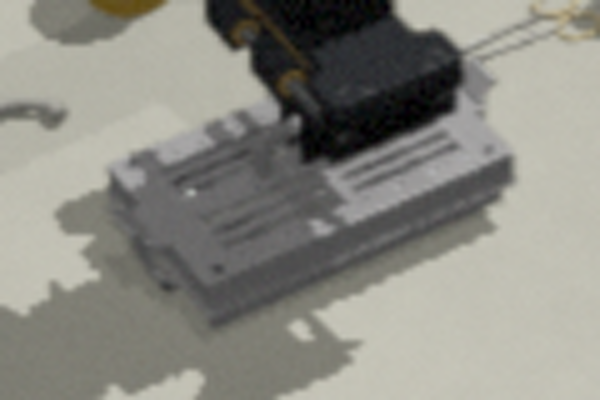

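Both clips rose about 12 mm with the cover: the lips went from 52.5 to 64.5 mm and from 53.8 to 65.5 mm, and the pull is 8.8 N. The tray is hanging level from both tabs. I'll hold a moment, set it down, press lightly and release.

Emit:
arm_command:
  motion:
    - [[0, 0, 0], [0, 0, 0], 1]
    - [[0, 0, 0], [0, 0, 0], 1]
    - [[0, 0, 2], [0, 0, 0], 1]
    - [[0, 0, 2], [0, 0, 0], 1]
    - [[0, 0, 2], [0, 0, 0], 1]
    - [[0, 0, 2], [0, 0, 0], 1]
    - [[0, 0, 2], [0, 0, 0], 1]
    - [[0, 0, 1], [0, 0, 0], 1]

```text
time: 16.6
position: [0.4951, 0.1056, 0.0244]
tool_rot: [-0.257, -3.131, 0.0]
ft_force: [-1.0, 1.6, -7.9]
grip_width: 0.101
```

Emit:
arm_command:
  motion:
    - [[0, 0, 1], [0, 0, 0], 1]
    - [[0, 0, 1], [0, 0, 0], 1]
    - [[0, 0, 1], [0, 0, 0], 1]
    - [[0, 0, 0], [0, 0, 0], 1]
    - [[0, 0, 0], [0, 0, 0], 1]

```text
time: 17.02
position: [0.4962, 0.106, 0.0227]
tool_rot: [0.257, 3.129, 0.001]
ft_force: [-0.6, 0.4, -3.6]
grip_width: 0.102
```

Emit:
arm_command:
  motion:
    - [[0, 0, 1], [0, 0, 0], 1]
    - [[0, 0, 0], [0, 0, 0], 1]
    - [[0, 0, 0], [0, 0, 0], 1]
    - [[0, 0, 0], [0, 0, 0], 1]

```text
time: 17.35
position: [0.4959, 0.1059, 0.0213]
tool_rot: [0.257, 3.13, 0.001]
ft_force: [0.5, 0.8, -0.5]
grip_width: 0.104
```

```bash
python3 hang.py 13 | grep -v wall
```

```text
17.35 [0.49594572 0.10591367 0.02131447] ft [ 0.49380954  0.78171164 -0.48980641]
side cover end -1 101 z 0.0379
side  clip -1 19 [-0.1144 -0.1072 -0.1026] zmax [0.0511 0.0518 0.0528]
side cover end 1 92 z 0.0378
side  clip 1 14 [0.1028 0.1063 0.1093] zmax [0.0518 0.0524 0.0525]
scene cover end -1 155 z 0.0371
scene  clip -1 18 [-0.113  -0.1087 -0.1023] zmax [0.0518 0.053  0.0546]
scene cover end 1 47 z 0.0366
scene  clip 1 29 [0.103  0.1075 0.1117] zmax [0.0531 0.0532 0.0557]
```

Emit:
arm_command:
  motion:
    - [[0, 0, 0], [0, 0, 0], 0.5]
    - [[0, 0, 0], [0, 0, 0], 0.5]
    - [[0, 0, 0], [0, 0, 0], 0.5]
    - [[0, 0, 0], [0, 0, 0], 0.5]
    - [[0, 0, 0], [0, 0, 0], 0.5]
    - [[0, 0, -10], [0, 0, 0], 0.5]
    - [[0, 0, -20], [0, 0, 0], 0.5]
    - [[0, 0, -30], [0, 0, 0], 0.5]

```text
time: 18.12
position: [0.4932, 0.1049, 0.08]
tool_rot: [-0.257, -3.127, 0.004]
ft_force: [0.4, 1.2, 0.1]
grip_width: 0.494
```

Emit:
arm_command:
  motion:
    - [[-6, 0, -30], [0, 0, 0], 0]
    - [[-6, 0, -40], [0, 0, 0], 0]
    - [[-8, 0, -40], [0, 0, 0], 0]
    - [[-10, 0, -30], [0, 0, 0], 0]
    - [[-10, 0, -20], [0, 0, 0], 0]
    - [[0, 0, 0], [0, 0, 0], 0]
    - [[0, 0, 0], [0, 0, 0], 0]
    - [[0, 0, 0], [0, 0, 0], 0]

```text
time: 18.78
position: [0.534, 0.099, 0.2402]
tool_rot: [-0.257, -3.13, 0.0]
ft_force: [-0.2, 0.9, -0.1]
grip_width: 0.974
```

```bash
python3 hang.py 14 | grep -v wall; python3 - <<'E'
from h import *
im,d,P,T=grab('wrist','w14.png'); s=ctrl.get_state(); print(s['grip_width'],s['ft_force'])
Z=P[np.isfinite(P[...,0])]; D=Z[:,:2]-TRAY; c,s_=np.cos(TYAW),np.sin(TYAW); u=D[:,0]*c+D[:,1]*s_; v=-D[:,0]*s_+D[:,1]*c
q=(np.abs(u)<.12)&(np.abs(v)<.07)&(np.abs(Z[:,2]-.037)<.004)&(np.abs(u)<.1); 
print(cv2.minAreaRect(Z[q][:,:2].astype(np.float32)*1000))
A=np.c_[u[q],v[q],np.ones(q.sum())]; print('cover plane slope deg, z', np.degrees(np.linalg.lstsq(A,Z[q,2],rcond=None)[0][:2]), np.median(Z[q,2]))
for sg in(-1,1):
    q=(np.abs(v)<.048)&(sg*u>.072)&(sg*u<.084)&(Z[:,2]>.025)&(Z[:,2]<.05); print('end',sg,np.median(Z[q,2]))
    q=(np.abs(v)<.011)&(sg*u>.09)&(sg*u<.125)&(Z[:,2]>.040); t=np.polyfit(Z[q,2],sg*u[q],1)
    print(sg,q.sum(),np.percentile(sg*u[q],[1,50,99]).round(4),'zmax',np.percentile(Z[q,2],99).round(4),t,'x@39',np.polyval(t,.039))
print([ (t,[ (round(r['conf'],2),w(T_wc('scene'),r['location']).round(3).tolist()) for r in models.search_frame('scene',t)[:2]]) for t in ['dappen_dish','timer','needle_holder','contra_angle']])
im=cv2.resize(im[:260,200:440],None,fx=2.2,fy=2.2); cv2.imwrite('pics/w14z.png',im)
E
```

```text
18.7833 [0.5339504  0.09902918 0.24024749] ft [-0.20437333  0.9487477  -0.1020971 ]
side cover end -1 100 z 0.0379
side  clip -1 20 [-0.1143 -0.1069 -0.1021] zmax [0.0516 0.0519 0.0527]
side cover end 1 95 z 0.038
side  clip 1 17 [0.1024 0.1063 0.1096] zmax [0.0522 0.0523 0.0523]
scene cover end -1 151 z 0.0372
scene  clip -1 23 [-0.1129 -0.1074 -0.1022] zmax [0.0528 0.0537 0.0539]
scene cover end 1 137 z 0.037
scene  clip 1 33 [0.1025 0.1067 0.1115] zmax [0.0533 0.0535 0.0541]
0.9948772266133548 [-0.00965957 -0.62473413 -0.98541081]
((495.57696533203125, 106.62916564941406), (110.25861358642578, 199.93881225585938), 80.61320495605469)
cover plane slope deg, z [-0.01771267  0.03551082] 0.03701785324993895
end -1 0.03721305912741643
-1 408 [0.1008 0.1077 0.1143] zmax 0.0519 [1.18826913 0.05251674] x@39 0.09885923738320596
end 1 0.03711865000942419
1 280 [0.0982 0.1043 0.1107] zmax 0.0532 [0.97961686 0.05797207] x@39 0.09617712472916734
[('dappen_dish', [(0.59, [0.637, -0.116, 0.018])]), ('timer', [(0.85, [0.649, -0.195, 0.015]), (0.73, [0.637, -0.117, 0.02])]), ('needle_holder', [(0.72, [0.699, 0.149, 0.006])]), ('contra_angle', [(0.68, [0.396, 0.305, 0.007])])]
```

View pics/w14z.png

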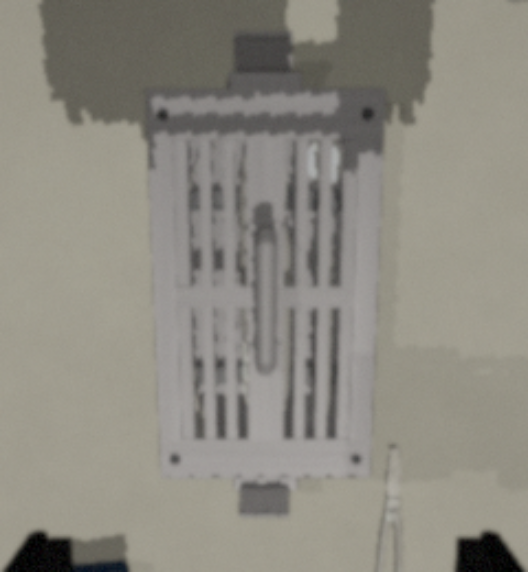

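The wrist picture shows the cover seated square, with the handle at (265,290) and the clip lips standing out at (263,52) and (264,498). Everything is at rest, so I'm handing in.

```bash
python3 -c "
from bench import ctrl; print(ctrl.close_job()); s=ctrl.get_state(); print(s['time'],s['ft_force'])"
```

```text
the job is handed in; nothing more can be done
None
the job is handed in; nothing more can be done
```

The cover is on the tray with both ends home, and the tug test lifted the whole tray by the handle. I handed the job in; it reports no verdict.

- **Grasp:** The first grasp closed on air. The cameras showed the fingertips about 38 mm further back along the tool axis than the text says. I corrected for that and the second grasp held. Nothing was disturbed.
- **Pressing home:** I pressed both ends at once through the gripped handle, to about 13 N, rather than at each end point. I saw one distinct snap, where the force fell from about 5 N to −1.5 N.
- **Tug:** Both clip lips rose about 12 mm with the cover, level, at a pull of about 8.8 N. Only the handle was gripped.
- **Last checks after release:**
  - The cover ends are 37.2 and 37.1 mm up, and the cover is level within 0.1° and lined up within about 1 mm.
  - The lip and nose positions, measured from the tray's middle, are:

| Clip end | Lip | Nose (extrapolated) |
|---|---|---|
| −x | 114 mm | about 99 mm |
| +x | 111 mm | about 96 mm |

  - The dish, timer, needle holder and handpiece are within about 4 mm of where they were, which is the measuring error.
- **Doubts:** The −x clip is bent slightly outward, and I could not see a separate snap for it. It held in the tug, so I did not push it in. The side and scene cameras also disagree with the wrist camera by about 2 mm, which is within their calibration.

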